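# Load the imaging stand and bring it into focus

### The job

On the focus pod turn only the outer (coarse) knob fully clockwise to its stop, so that the lenses sink out of the stand's channels; then, without touching a plate with the gripper, use the lifter - blade slid in under the plate along the channel - to move every plate from the rack into a free pocket of the imaging stand, lying flat inside the lips, one plate to a pocket, with the lifter taken out again. When all are loaded, set the lifter back standing on its rubber mat and turn the outer knob until its pointer is on the long viewing mark; the inner (fine) knob must stay as it was throughout, the lifter must not strike the lenses, and the other things on the bench are to be left alone.

Things in the scene. Friction and masses are not known exactly. Their poses are not given: they have to be found in the camera images.
- coarse (a joint): OUTER knob of the pod (coarse focus): black, fluted, 54 mm across, 32 to 60 mm above the bench, upright axis, white pointer line. Rad, growing counter-clockwise from above: 0 = fully clockwise at its stop, lenses retracted; 1.5 = pointer on the long viewing mark; other stop 1.9. Friction 0.08 N m holds it where left. Each rad raises the lenses 8 mm.
- fine (a joint): INNER knob (fine focus): aluminium, 24 mm across, standing proud of the outer one, 60 to 76 mm above the bench, same axis; turns very easily (0.01 N m) and independently. Rad, counter-clockwise from above; starts anywhere from -0.6 to 0.6.
- pod: Focus pod, fixed white box 96 x 96 x 30 mm high carrying both knobs. Origin: centre of its underside, on the knobs' axis; x is the direction of its short tick (coarse = 0), z up.
- coarse_pointer (a point): Outer end of the white pointer line, on top of the outer knob's rim, 26 mm from the axis.
- view_mark (a point): The long black viewing mark on the pod's top face, 40 mm from the axis.
- fine_mark (a point): Dark line on top of the inner knob, 10 mm from the axis; shows whether the inner knob has turned.
- stand: White imaging stand, fixed, 205 mm wide (y): three pockets in a row, open to -x (front). A plate lies on two ledges 120 mm above the bench, 4.5 mm play all round inside 4 mm lips. Between the ledges a channel along x, 34 mm wide, 12 mm deep, open in front. Front edge 29.5 mm before the pocket centres; machine body, 126 mm high, begins 30 mm behind. Origin: on the bench under the middle pocket.
- rack: Grey staging rack, fixed, same row of three pockets with channels open to -x (front), no lenses; ledges 60 mm above the bench, channels 34 mm wide, 12 mm deep; pocket centres at y = +66, 0, -66 mm; front edge 29.5 mm before the centres. Origin: on the bench under the middle pocket's centre; z up.
- lifter: Spatula-like lifter standing on the bench, about 160 g. Steel blade 24 mm wide, 3 mm thick, flush with the underside, tip 75 mm ahead (+x) of the handle axis; upright black handle 22 (x) x 14 (y) mm, 6 to 86 mm above the underside; below it a steel heel 34 x 44 x 6 mm, wider than the channels, stays outside it. Origin: underside, on the handle axis; z up.
- lifter_tip (a point): Middle of the blade's front edge, at its underside.
- mat: Thin flat black rubber mat, 120 (x) x 180 (y) x 1 mm, the lifter's place; may be treated as level with the bench. Origin: its centre.
- stand_p0 (a point): Centre of the stand's pocket 0 (0 at +y, 1 middle, 2 at -y; 66 mm apart) at the height of its ledges: where a seated plate's origin lies. x points away from the front.
- stand_p1 (a point): Centre of the stand's pocket 1 (0 at +y, 1 middle, 2 at -y; 66 mm apart) at the height of its ledges: where a seated plate's origin lies. x points away from the front.
- stand_p2 (a point): Centre of the stand's pocket 2 (0 at +y, 1 middle, 2 at -y; 66 mm apart) at the height of its ledges: where a seated plate's origin lies. x points away from the front.
- plate0: Flat aluminium specimen plate with a dark polished disc on top, 44 (x) x 50 (y) x 4 mm, 50 g. Origin: centre of its underside. Two or three of the plates are present, each lying in a pocket of the rack.
- plate1: Flat aluminium specimen plate with a dark polished disc on top, 44 (x) x 50 (y) x 4 mm, 50 g. Origin: centre of its underside. Two or three of the plates are present, each lying in a pocket of the rack.
- plate2: Flat aluminium specimen plate with a dark polished disc on top, 44 (x) x 50 (y) x 4 mm, 50 g. Origin: centre of its underside. Two or three of the plates are present, each lying in a pocket of the rack.
- dropper: Bystander: amber glass dropper bottle, 30 mm across, 60 mm high, to be left alone. Origin: centre of its underside.
- lens_can: Bystander: grey plastic lens can, 36 mm across, 50 mm high, to be left alone. Origin: centre of its underside.
- dish: Bystander: flat glass dish, 60 mm across, 14 mm high, to be left alone. Origin: centre of its underside.
- wipes: Bystander: cardboard box of wipes, 110 x 60 x 50 mm high, to be left alone. Origin: centre of its underside.
- beaker: Bystander: glass beaker, 64 mm across, 85 mm high, to be left alone. Origin: centre of its underside.
- slide_box: Bystander: small plastic slide box, 50 x 90 x 32 mm high, to be left alone. Origin: centre of its underside.
- lenses: The stand's three lenses, one moving part: steel barrels 16 mm across in the middle of each channel. At coarse = 0 their tops are 3.5 mm below the channel floor, at 1.5 they stand 8.5 mm up in the channel and block it. Origin: top of the middle lens.

How it is judged:
By the outcome, as a careful person would: the job done as asked, in the order asked, and still so for the second after the job is handed in, with the robot touching nothing.
Of plate0, plate1, plate2 only 2 to 3 are there at a start; the rules pass over those that are not, and their reading is None.
At some moment in a run one of lifter may be knocked a few centimetres aside while the robot is not near it.
It also fails if it takes over 210 s, if anything falls off the work surface, if the arm or the gripper's body presses on something with over 40 N, if the wrist force passes 120 N, or if a joint passes its speed limit or range.

### The arm

A 6-joint arm with a two-finger parallel gripper is mounted at the origin on the work surface. World frame = base frame: x ahead of the robot, y to its left, z up, the work surface at z = 0. Lengths are in m, angles in rad, forces in N, time in s.
With the tool pointing down it reaches from about 0.375 to 0.9 m from the base axis. Payload 3.1 kg.
Tool frame: the origin (TCP) lies on the centre line of the jaws, within the pads' length; the fingertips stand 8 mm ahead of it and the grasp point (between the pads) lies 11 mm behind it (robot.tip_extent is the distance from the TCP to the fingertips, in m); y points along the fingers, z is the direction in which the jaws open and shut, and the axes are right-handed (so a half turn about y gives the same grasp; the last joint's range is limited). The gripper opens to 87 mm and grips with 3 to 60 N. Pads are 19 mm wide; open, the fingers measure 117 mm over their backs; the gripper's body (75 mm by 190 mm) begins 51 mm behind the grasp point.
Start: joints at [1.125, 0.527, 1.433, -0, 1.181, -0.178], TCP at [0.165, 0.603, 0.231] pointing down, gripper open.
Joint ranges: [-3.08, 3.08], [-0.75, 2.2], [0.22, 2.44], [-1.43, 4.57], [0, 2.65], [-2.85, 2.85]. Speed limits (rad/s): [2.79, 2.79, 3.14, 3.14, 3.14, 3.14].

### API

Orientations are given as a unit quaternion [x, y, z, w].
In Python, from rig import robot gives the robot as it stands.
- The arm moves only by the shell command python3 -m crank 'ROWS' [FORCE]. ROWS is JSON, a list that holds one entry, the list of rows, each a list of 7 numbers: the turn, a rotation vector about the tool's x, y, z in degrees, then the shift along the tool's x, y, z in m, then the opening in per cent of the stroke, from 0 (shut) to 100 (fully open). In form: [[[ax, ay, az, dx, dy, dz, gripper], ...]]. A call has exactly 5 rows; each row shifts and turns the commanded pose from where the row before left it, along the tool's axes as they then stand; what a row does not reach is not made up. A row lasts 1/8 s, in which the tool goes at most 62.5 mm and 10.7 degrees, less where a joint would pass 70% of its speed; a pose out of reach is approached as far as the arm can. A call with a gripper value outside its range is refused whole. The fingers move at their own pace and stop on an object; FORCE is the grip in N (left out, the last holds). Time passes only in rows, so rows that do not move let the fingers close, or fill a call up. It gives the time, the measured TCP pose, the force and the opening at its end, in the units of the state.
- robot.get_obs(): the state, without advancing time (a new reading comes with each control period).
- robot.camera(name): name is "scene" or "top"; returns a dict with "img" (400x640x3 uint8, red, green, blue), "K" (3x3 intrinsics, pixels), "R" (3x3) and "t" (3): a world point X has camera coordinates R X + t. Camera axes: x right, y down, z forward; pixel columns grow to the right and rows downward; lengths in m; the calibration is good to about 2 mm. A picture is of the moment at which its call begins. There is no depth.
- robot.hand_in(): hands the job in, once; it reports no verdict.
Trained networks look in a picture, given as the dict that the camera call returned (one of the last four; its "shot" number tells which), for a name from the list of things; names that differ only in an ending like _2 or _b are one class to them, and where a whole thing is asked for, a point or a joint stands for the part that bears it (a point fixed in the world has none). Each returns a list of dicts, best first, with "conf" (0 to 1); they miss things now and then, are a little off and sometimes report something else, mostly with a low value. They report only what shows in the picture. A call takes as long as a camera call.
- robot.spot_in(picture, thing): "at" ([row, column] in pixels, amid what is visible of it).
The state is a dict: "time": time; "q": joint angles; "joint_velocities": joint speeds; "joint_torque": joint torques, N m; "position": TCP position; "tool_rot": TCP orientation; "ft_force": force on the tool from outside, world axes, zero at the start; "moment": the same for the moment, N m; "grip_width": finger opening in m.
Only numpy, scipy, OpenCV 4.12 (cv2) and the standard library are available. Lean on these libraries where they do the work, as an engineer would, in place of code of your own. Each camera call takes 0.05 s, during which the arm holds its last target.

## Working session

There is one attempt and no reset: what is moved stays moved. The work goes in short steps, Python scripts to look and compute and a shell command to move; the robot and the scene stay as the last step left them, time stands still between calls to the robot, and variables do not carry over. Pictures are saved under pics/ and viewed, and the job is handed in when it is done.

```bash
ls -la; mkdir -p pics; cat > h.py <<'E'
import numpy as np, cv2
from rig import robot
def snap(name, fn=None):
    p=robot.camera(name)
    if fn: cv2.imwrite('pics/'+fn, p['img'][:,:,::-1])
    return p
E
python3 - <<'E'
from h import *
np.set_printoptions(precision=4,suppress=True)
o=robot.get_obs()
print(o)
for n in ('scene','top'):
    p=snap(n,n+'0.png'); print(n,p['K'],p['R'],p['t'])
    for t in ['coarse','fine','pod','coarse_pointer','view_mark','fine_mark','stand','rack','lifter','lifter_tip','mat','stand_p0','stand_p1','stand_p2','plate0','dropper','lens_can','dish','wipes','beaker','slide_box','lenses']:
        print(t,[(np.round(d['at']),round(d['conf'],2)) for d in robot.spot_in(p,t)][:4])
E
```

```text
total 12
drwxr-xr-x  3 agent agent 4096 Dec  7 16:34 .
drwxr-xr-x 23 root  root  4096 Dec  7 16:34 ..
drwxr-xr-x  2 agent agent 4096 Dec  7 16:34 pics
{'time': 0.0, 'q': array([ 1.1245,  0.5284,  1.4339, -0.    ,  1.1814, -0.1785]), 'joint_velocities': array([ 0.0011, -0.001 ,  0.0012, -0.0017,  0.0003,  0.0003]), 'joint_torque': array([ -0.0012, -44.0056, -17.6587,   0.0631,   0.0586,  -0.0002]), 'position': array([0.1651, 0.6021, 0.2296]), 'tool_rot': array([ 0.7015, -0.0946,  0.0942, -0.7001]), 'ft_force': array([0.2128, 0.8379, 0.5139]), 'moment': array([-0.0595, -0.0467, -0.013 ]), 'grip_width': 0.08703806348440378}
scene [[441.2544   0.     325.0522]
 [  0.     441.2544 193.7082]
 [  0.       0.       1.    ]] [[ 0.0871  0.9961  0.0142]
 [ 0.6047 -0.0415 -0.7954]
 [-0.7917  0.0779 -0.6059]] [-0.0587 -0.2765  1.6615]
coarse [(array([238., 321.]), 0.58), (array([212., 206.]), 0.24)]
fine [(array([230., 326.]), 0.65), (array([222., 426.]), 0.19)]
pod [(array([246., 327.]), 0.59)]
coarse_pointer [(array([200., 300.]), 0.43), (array([226., 432.]), 0.43), (array([208., 257.]), 0.3)]

[... 1817 characters left out ...]
([169., 227.]), 0.62)]
rack [(array([188., 397.]), 0.61)]
lifter [(array([232., 331.]), 0.57)]
lifter_tip [(array([235., 333.]), 0.61)]
mat [(array([228., 321.]), 0.8), (array([203., 170.]), 0.43)]
stand_p0 [(array([168., 225.]), 0.71)]
stand_p1 [(array([168., 225.]), 0.71)]
stand_p2 [(array([168., 225.]), 0.71)]
plate0 [(array([194., 401.]), 0.79), (array([190., 422.]), 0.73), (array([193., 378.]), 0.67)]
dropper []
lens_can [(array([139., 277.]), 0.5), (array([162., 318.]), 0.42)]
dish [(array([260., 407.]), 0.88)]
wipes [(array([202., 168.]), 0.78)]
beaker [(array([199., 480.]), 0.73), (array([193., 376.]), 0.6)]
slide_box [(array([268., 218.]), 0.69)]
lenses [(array([197., 220.]), 0.62)]
```

View pics/scene0.png

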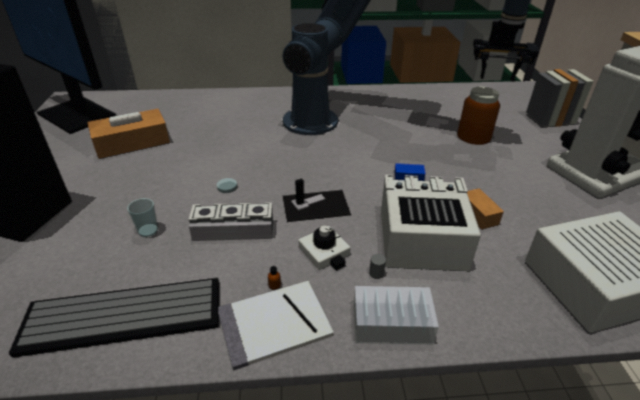

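View pics/top0.png

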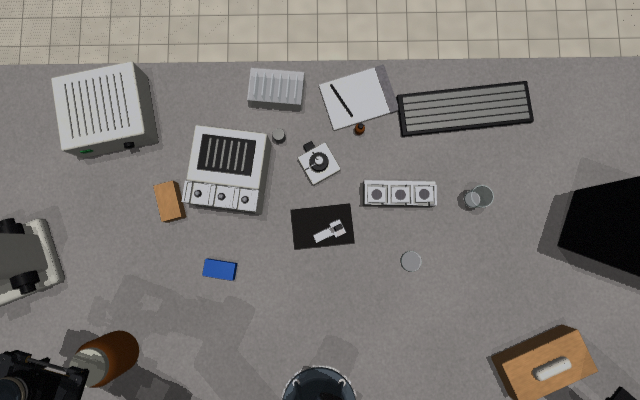

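```bash
python3 - <<'E'
import cv2
a=cv2.imread('pics/top0.png')[120:300,180:460]
b=cv2.imread('pics/scene0.png')[150:290,180:480]
cv2.imwrite('pics/topc.png',cv2.resize(a[:, :],None,fx=2.8,fy=2.8,interpolation=2))
cv2.imwrite('pics/scenec.png',cv2.resize(b,None,fx=2.6,fy=2.6,interpolation=2))
E
```

```text
(no output)
```

View pics/topc.png

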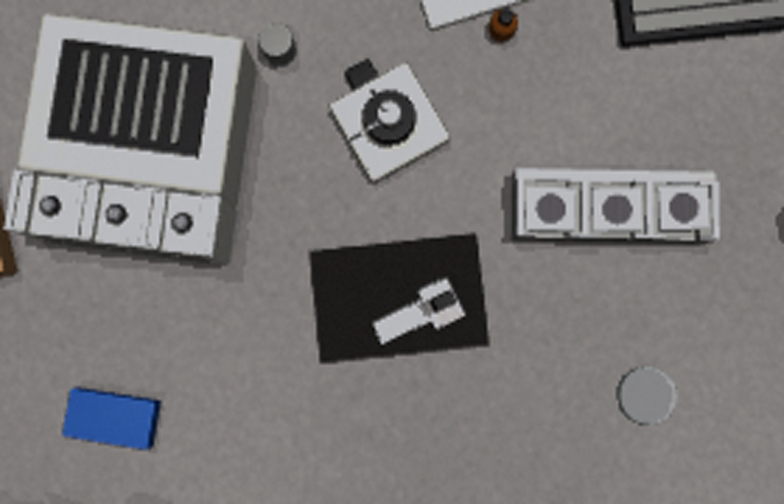

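View pics/scenec.png

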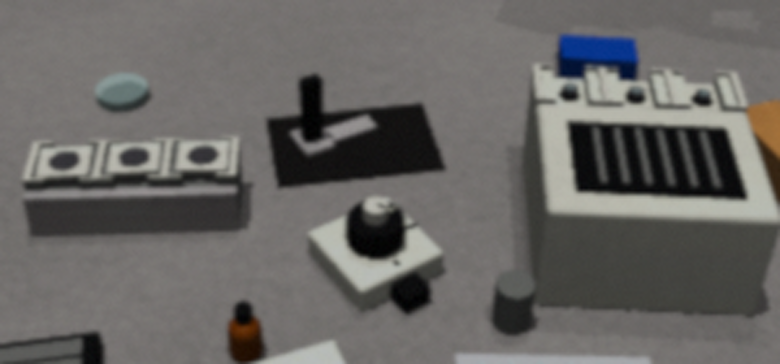

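Rack holds three plates; all seen objects match the networks. Next: zoom in for accurate poses.

```bash
cat >> h.py <<'E'
def crop(img,r0,r1,c0,c1,f,fn):
    a=cv2.resize(img[r0:r1,c0:c1,::-1],None,fx=f,fy=f,interpolation=cv2.INTER_CUBIC)
    a=np.clip(a.astype(float)*1.3,0,255).astype(np.uint8)
    for r in range((r0+9)//10*10,r1,10): 
        cv2.line(a,(0,int((r-r0+.5)*f)),(6,int((r-r0+.5)*f)),(0,0,255),1); cv2.putText(a,str(r),(8,int((r-r0+.5)*f)+4),0,.35,(0,0,255),1)
    for c in range((c0+9)//10*10,c1,10):
        cv2.line(a,(int((c-c0+.5)*f),0),(int((c-c0+.5)*f),6),(0,0,255),1); cv2.putText(a,str(c),(int((c-c0+.5)*f)-8,18),0,.35,(0,0,255),1)
    cv2.imwrite('pics/'+fn,a)
def ray(p,rc,z):
    "world point at height z seen at pixel [row,col]"
    d=p['R'].T@np.linalg.inv(p['K'])@np.array([rc[1],rc[0],1.]); c=-p['R'].T@p['t']
    return c+d*(z-c[2])/d[2]
def proj(p,X):
    c=p['R']@np.asarray(X,float)+p['t']; u=p['K']@c; return np.array([u[1]/u[2],u[0]/u[2]])
E
python3 - <<'E'
from h import *
t=cv2.imread('pics/top0.png')[:,:,::-1]
crop(t,175,220,180,270,8.5,'z_stand.png')
crop(t,170,215,355,445,8.5,'z_rack.png')
crop(t,135,190,290,350,10,'z_pod.png')
crop(t,195,255,285,360,9,'z_mat.png')
E
```

```text
(no output)
```

View pics/z_stand.png

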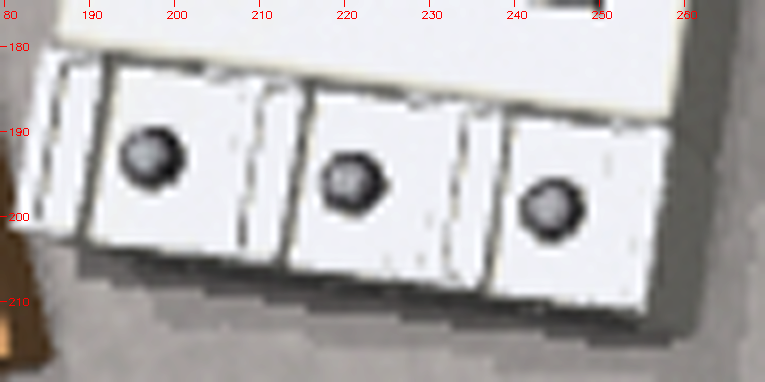

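View pics/z_rack.png

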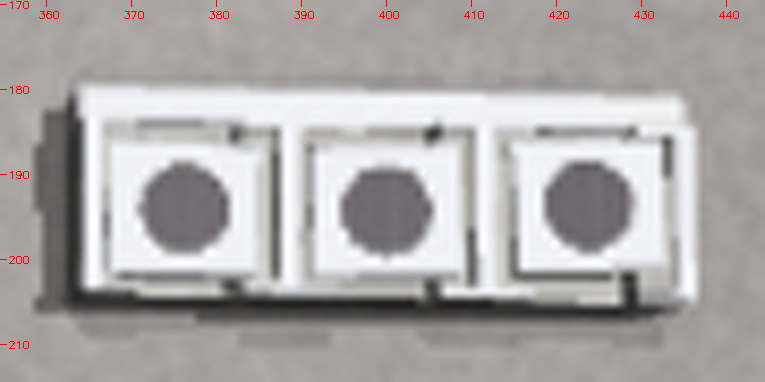

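View pics/z_pod.png

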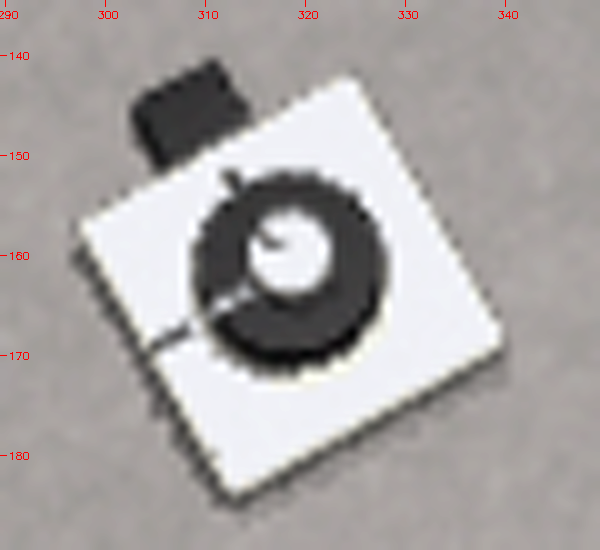

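View pics/z_mat.png

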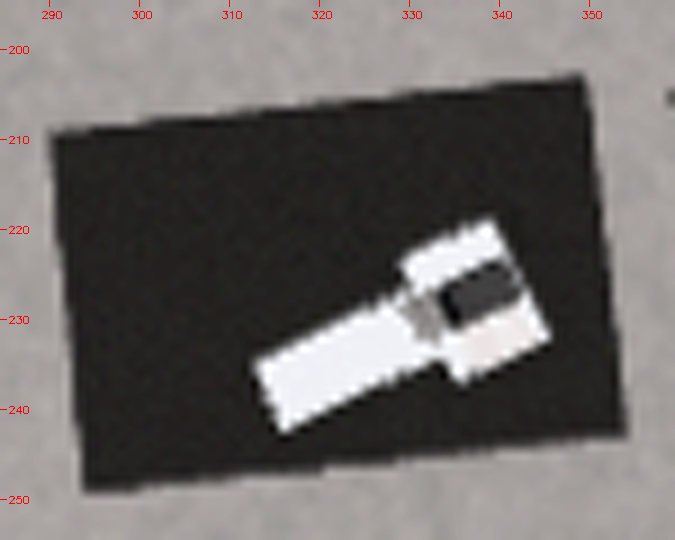

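```bash
python3 - <<'E'
from h import *
np.set_printoptions(precision=4,suppress=True)
p=robot.camera('top')
print('lenses',[ray(p,a,.1145) for a in [(193.3,197.3),(196.1,220.6),(199.2,244.2)]])
print('front corners z.124', ray(p,(202,181.3),.124), ray(p,(211,255.3),.124))
print('body edge z.126',ray(p,(179.5,186.5),.126),ray(p,(188.3,258.5),.126))
print('rack corners z.064?',[ray(p,a,.064) for a in [(204,363.8),(204.5,436),(180,364),(181,435.5)]])
print('plates discs z.064',[ray(p,a,.064) for a in [(193.8,376.2),(194.3,400),(193.7,423.7)]])
print('pod top',[ray(p,a,.03) for a in [(157,297.5),(142,324.5),(168.5,339.5),(184.5,312.5)]])
print('knob top', ray(p,(161.7,318.4),.058),'inner',ray(p,(159.4,318.4),.076))
print('short tick',ray(p,(152.3,312.7),.03),'long',ray(p,(168.5,305.5),.03),'pointer',ray(p,(164,313.5),.06), ray(p,(165.2,310.6),.06))
print('fine mark',ray(p,(158.5,316.5),.076),ray(p,(157.8,315.3),.076))
print('mat',[ray(p,a,.001) for a in [(209,290.5),(203,349),(243,354),(249,294)]])
print('tip',[ray(p,a,.003) for a in [(234.5,313),(242.5,316)]], 'handle',ray(p,(227.3,338),.087),'heel',[ray(p,a,.006) for a in [(223.5,329),(218.5,338.5),(232,345.5),(237,336)]])
E
```

```text
lenses [array([0.5954, 0.3272, 0.1145]), array([0.587 , 0.2628, 0.1145]), array([0.5778, 0.1977, 0.1145])]
front corners z.124 [0.5708 0.3676 0.124 ] [0.5443 0.1655 0.124 ]
body edge z.126 [0.6323 0.3544 0.126 ] [0.606 0.157 0.126]
rack corners z.064? [array([ 0.5661, -0.1347,  0.064 ]), array([ 0.5627, -0.3396,  0.064 ]), array([ 0.6351, -0.1368,  0.064 ]), array([ 0.6302, -0.341 ,  0.064 ])]
plates discs z.064 [array([ 0.595 , -0.1707,  0.064 ]), array([ 0.5929, -0.2384,  0.064 ]), array([ 0.5939, -0.3059,  0.064 ])]
pod top [array([0.7113, 0.0556, 0.03  ]), array([ 0.7558, -0.0251,  0.03  ]), array([ 0.6753, -0.0686,  0.03  ]), array([0.6284, 0.0116, 0.03  ])]
knob top [ 0.691  -0.0065  0.058 ] inner [ 0.6942 -0.0067  0.076 ]
short tick [0.725  0.0103 0.03  ] long [0.6764 0.032  0.03  ] pointer [0.684  0.0077 0.06  ] [0.6806 0.0161 0.06  ]
fine mark [ 0.6969 -0.0013  0.076 ] [0.6989 0.0022 0.076 ]
mat [array([0.559 , 0.0787, 0.001 ]), array([ 0.5754, -0.0967,  0.001 ]), array([ 0.4562, -0.1094,  0.001 ]), array([0.4401, 0.0685, 0.001 ])]
tip [array([0.4823, 0.0118, 0.003 ]), array([0.4587, 0.0031, 0.003 ])] handle [ 0.4996 -0.0594  0.087 ] heel [array([ 0.5144, -0.036 ,  0.006 ]), array([ 0.5289, -0.0644,  0.006 ]), array([ 0.4888, -0.0845,  0.006 ]), array([ 0.4743, -0.0562,  0.006 ])]
```

```bash
cat >> h.py <<'E'
from scipy.spatial.transform import Rotation as Ro
def pose():
    o=robot.get_obs(); return np.array(o['position']),Ro.from_quat(o['tool_rot']),o
def yawx(R): 
    m=R.as_matrix(); return np.degrees(np.arctan2(m[1,0],m[0,0]))
def delta(target):
    "world target TCP -> shift in the present tool axes"
    x,R,o=pose(); return R.as_matrix().T@(np.asarray(target)-x)
def show(target=None):
    x,R,o=pose(); np.set_printoptions(precision=4,suppress=True)
    print('t',round(o['time'],2),'pos',x,'yawx',round(yawx(R),2),'tilt y',R.as_matrix()[:,1],'F',o['ft_force'],'w',round(o['grip_width'],4))
    if target is not None: print('delta tool',delta(target))
E
python3 -c "
from h import *
show([.693,-.0066,.14])"
python3 -m crank '[[[0,0,0,0.0447,0.006,-0.0298,100],[0,0,0,0.0447,0.006,-0.0298,100],[0,0,0,0.0447,0.006,-0.0298,100],[0,0,0,0.0447,0.006,-0.0298,100],[0,0,0,0.0447,0.006,-0.0298,100]]]' 15
python3 -c "
from h import *
show([.693,-.0066,.14])"
```

```text
t 2.35 pos [0.1653 0.6027 0.2305] yawx -15.34 tilt y [-0. -0. -1.] F [0.0866 0.2514 0.9717] w 0.087
delta tool [ 0.6701  0.0905 -0.448 ]
time: 2.98
position: [0.3426, 0.3987, 0.2007]
tool_rot: [-0.701, 0.094, -0.095, 0.701]
ft_force: [1.2, 0.7, -0.4]
grip_width: 0.087
t 2.98 pos [0.3426 0.3987 0.2007] yawx -15.33 tilt y [ 0.0008  0.0006 -1.    ] F [ 1.2331  0.6707 -0.432 ] w 0.087
delta tool [ 0.445   0.0607 -0.2984]
```

```bash

python3 -m crank '[[[0,0,0,0.0447,0.006,-0.0298,100],[0,0,0,0.0447,0.006,-0.0298,100],[0,0,0,0.0447,0.006,-0.0298,100],[0,0,0,0.0447,0.006,-0.0298,100],[0,0,0,0.0447,0.006,-0.0298,100]]]' 
python3 -m crank '[[[0,0,0,0.0447,0.006,-0.0298,100],[0,0,0,0.0447,0.006,-0.0298,100],[0,0,0,0.0447,0.006,-0.0298,100],[0,0,0,0.0447,0.006,-0.0298,100],[0,0,0,0.0447,0.006,-0.0298,100]]]' 
python3 -m crank '[[[0,0,0,0,0,0,100],[0,0,0,0,0,0,100],[0,0,0,0,0,0,100],[0,0,0,0,0,0,100],[0,0,0,0,0,0,100]]]' 
python3 - <<'E'
from h import *
show([.693,-.0066,.044])
p=snap('top'); crop(p['img'],135,195,285,355,10,'k1.png')
p=snap('scene'); crop(p['img'],190,290,270,400,6,'k1s.png')
E
```

```text
time: 3.6
position: [0.5189, 0.1957, 0.1706]
tool_rot: [-0.701, 0.094, -0.095, 0.701]
ft_force: [0.4, 0.7, 0.3]
grip_width: 0.0867
time: 4.22
position: [0.6948, -0.0073, 0.1404]
tool_rot: [-0.701, 0.094, -0.095, 0.701]
ft_force: [1.1, 0.7, 0.4]
grip_width: 0.0871
time: 4.85
position: [0.6934, -0.0049, 0.1409]
tool_rot: [-0.701, 0.094, -0.094, 0.701]
ft_force: [0.5, -0.2, -0.5]
grip_width: 0.0871
t 4.85 pos [ 0.6934 -0.0049  0.1409] yawx -15.28 tilt y [ 0.0001 -0.     -1.    ] F [ 0.4761 -0.1763 -0.4531] w 0.0871
delta tool [ 0.0001  0.0969 -0.0018]
```

View pics/k1.png

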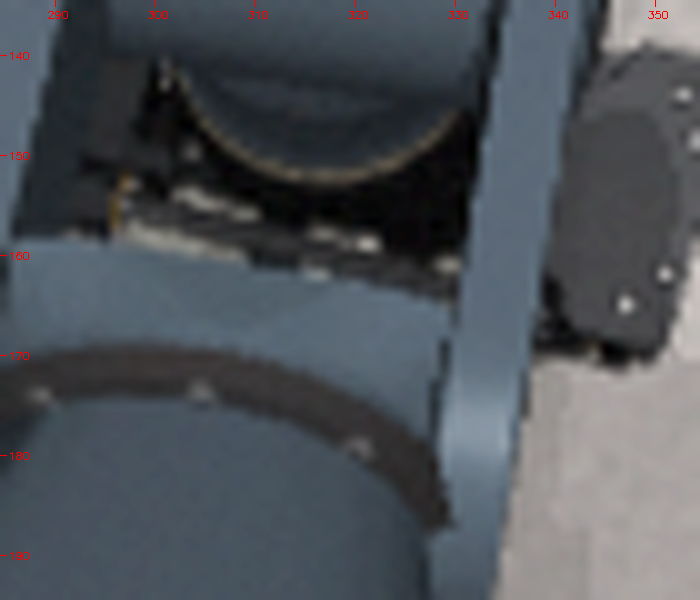

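View pics/k1s.png

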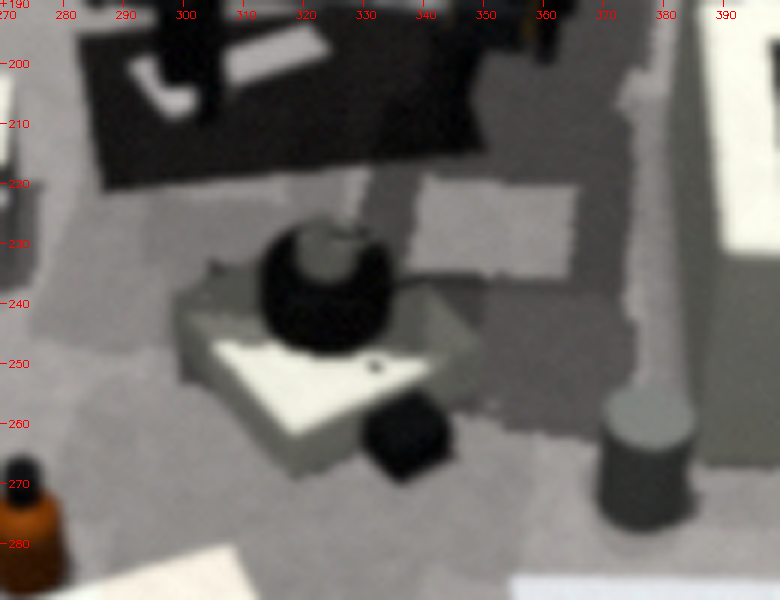

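```bash

python3 - <<'E'
from h import *
p=snap('scene')
print(proj(p,[.693,-.0066,.076]),proj(p,[.693,-.0066,.05]))
E
python3 -m crank '[[[0,0,0,0,0.02,0,100],[0,0,0,0,0.02,-0.001,100],[0,0,0,0,0.02,-0.001,100],[0,0,0,0,0.02,0,100],[0,0,0,0,0.017,0,100]]]' 
python3 - <<'E'
from h import *
show([.693,-.0066,.044])
p=snap('scene'); crop(p['img'],190,290,270,400,6,'k2s.png')
E
```

```text
[227.78255865 323.46971032] [235.72005235 323.34191374]
time: 5.62
position: [0.6926, -0.0077, 0.0415]
tool_rot: [-0.701, 0.095, -0.094, 0.701]
ft_force: [0.2, 0.5, -0.2]
grip_width: 0.0871
t 5.62 pos [ 0.6926 -0.0077  0.0415] yawx -15.35 tilt y [-0.0016  0.0003 -1.    ] F [ 0.2399  0.4768 -0.2298] w 0.0871
delta tool [ 0.0001 -0.0025  0.0012]
```

View pics/k2s.png

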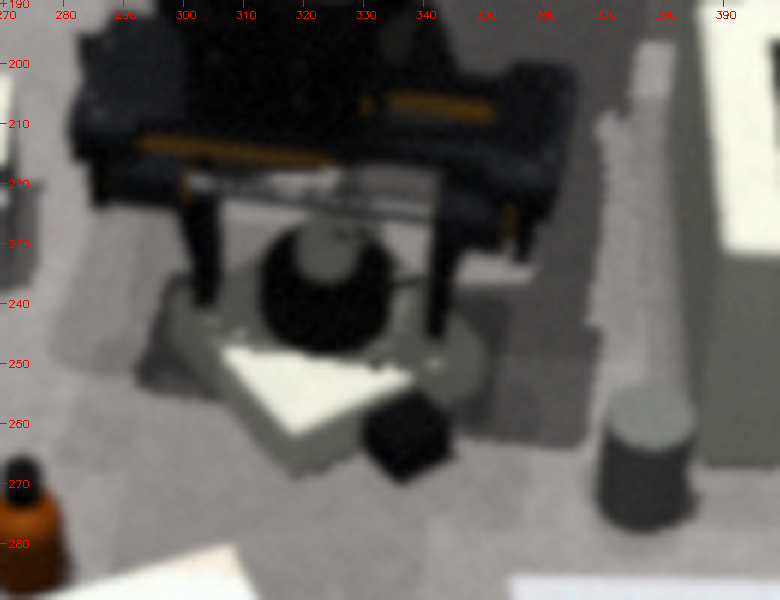

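The fingers straddle the outer knob, with the inner one clear between them. Closing now.

```bash

python3 -m crank '[[[0,0,0,0,0,0,55],[0,0,0,0,0,0,55],[0,0,0,0,0,0,55],[0,0,0,0,0,0,55],[0,0,0,0,0,0,55]]]' 15
python3 -m crank '[[[0,0,0,0,0,0,45],[0,0,0,0,0,0,45],[0,0,0,0,0,0,45],[0,0,0,0,0,0,45],[0,0,0,0,0,0,45]]]' 15
python3 -c "
from h import *
show([.693,-.0066,.044])"
```

```text
time: 6.3
position: [0.6939, -0.0065, 0.0444]
tool_rot: [-0.7, 0.094, -0.095, 0.701]
ft_force: [1.4, 3.5, 2.0]
grip_width: 0.0534
time: 6.92
position: [0.6939, -0.0065, 0.0444]
tool_rot: [-0.7, 0.094, -0.095, 0.701]
ft_force: [1.7, 5.7, 2.9]
grip_width: 0.0535
t 6.92 pos [ 0.6939 -0.0065  0.0444] yawx -15.37 tilt y [ 0.002   0.0015 -1.    ] F [1.7494 5.7015 2.8737] w 0.0535
delta tool [-0.0009  0.0004 -0.0003]
```

```bash

python3 -m crank '[[[0,8,0,0,0,0,45],[0,8,0,0,0,0,45],[0,8,0,0,0,0,45],[0,8,0,0,0,0,45],[0,8,0,0,0,0,45]]]' 15
python3 -m crank '[[[0,8,0,0,0,0,45],[0,8,0,0,0,0,45],[0,8,0,0,0,0,45],[0,8,0,0,0,0,45],[0,4,0,0,0,0,45]]]' 15
python3 - <<'E'
from h import *
show([.693,-.0066,.044]); print(pose()[2]['moment'])
p=snap('scene'); crop(p['img'],190,290,270,400,6,'k3s.png')
E
```

```text
time: 7.55
position: [0.6935, -0.0072, 0.0444]
tool_rot: [-0.625, 0.329, -0.33, 0.626]
ft_force: [-1.1, 3.0, 3.4]
grip_width: 0.0536
time: 8.18
position: [0.6927, -0.0074, 0.0443]
tool_rot: [-0.494, 0.506, -0.506, 0.493]
ft_force: [-2.5, 2.8, 4.1]
grip_width: 0.0535
t 8.18 pos [ 0.6927 -0.0074  0.0443] yawx -91.45 tilt y [-0.0007 -0.     -1.    ] F [-2.4628  2.828   4.1322] w 0.0535
delta tool [-0.0008  0.0003  0.0002]
[0.3838 0.1414 0.0763]
```

View pics/k3s.png

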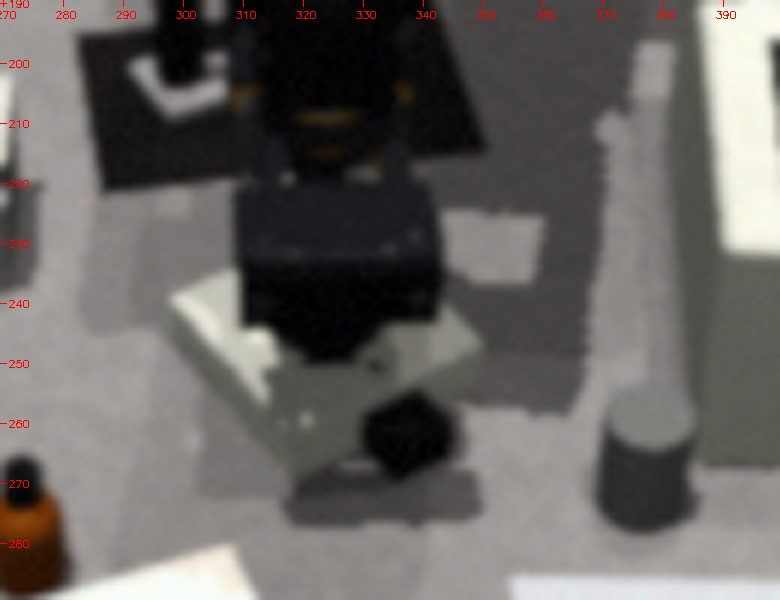

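```bash

python3 -m crank '[[[0,2,0,0,0,0,45],[0,2,0,0,0,0,45],[0,2,0,0,0,0,45],[0,2,0,0,0,0,45],[0,2,0,0,0,0,45]]]' 15
python3 -c "
from h import *
show([.693,-.0066,.044]); print(pose()[2]['moment'])"
python3 -m crank '[[[0,2,0,0,0,0,45],[0,2,0,0,0,0,45],[0,2,0,0,0,0,45],[0,0,0,0,0,0,45],[0,0,0,0,0,0,45]]]' 15
python3 -c "
from h import *
show([.693,-.0066,.044]); print(pose()[2]['moment'])"
```

```text
time: 8.85
position: [0.6925, -0.0074, 0.0443]
tool_rot: [-0.449, 0.547, -0.547, 0.448]
ft_force: [-2.7, 2.7, 5.9]
grip_width: 0.0538
t 8.85 pos [ 0.6925 -0.0074  0.0443] yawx -101.3 tilt y [-0.0012  0.     -1.    ] F [-2.7272  2.7437  5.9027] w 0.0538
delta tool [-0.0009  0.0003  0.0003]
[0.383  0.2325 0.071 ]
time: 9.48
position: [0.6924, -0.0074, 0.0443]
tool_rot: [-0.42, 0.57, -0.569, 0.419]
ft_force: [-2.6, 3.6, 5.8]
grip_width: 0.0532
t 9.47 pos [ 0.6924 -0.0074  0.0443] yawx -107.28 tilt y [-0.0014  0.0003 -1.    ] F [-2.5998  3.6283  5.834 ] w 0.0532
delta tool [-0.0009  0.0003  0.0003]
[ 0.3641  0.3037 -0.0918]
```

```bash

python3 -m crank '[[[0,2,0,0,0,0,45],[0,2,0,0,0,0,45],[0,2,0,0,0,0,45],[0,2,0,0,0,0,45],[0,0,0,0,0,0,45]]]' 15
python3 -c "
from h import *
show([.693,-.0066,.044]); print(pose()[2]['moment'])"

```

```text
time: 10.1
position: [0.6915, -0.0088, 0.0441]
tool_rot: [-0.381, 0.597, -0.597, 0.378]
ft_force: [-3.1, -0.5, 6.4]
grip_width: 0.0537
t 10.1 pos [ 0.6915 -0.0088  0.0441] yawx -115.13 tilt y [-0.0039 -0.0023 -1.    ] F [-3.0728 -0.4808  6.3886] w 0.0537
delta tool [-0.0026  0.0001  0.0004]
[-0.1251  0.7631  0.3891]
```

```bash

python3 -m crank '[[[0,0,0,0,0,0,70],[0,0,0,0,0,0,100],[0,0,0,0,0,0,100],[0,0,0,0,-0.02,0,100],[0,0,0,0,-0.03,0,100]]]' 15
python3 -m crank '[[[0,0,0,0,-0.04,0,100],[0,0,0,-0.05,-0.02,0,100],[0,0,0,-0.05,0,0,100],[0,0,0,-0.05,0,0,100],[0,0,0,0,0,0,100]]]' 15
python3 - <<'E'
from h import *
show()
p=snap('top'); crop(p['img'],135,195,285,355,10,'k4.png')
p=snap('scene'); crop(p['img'],190,290,270,400,6,'k4s.png')
E
```

```text
time: 10.72
position: [0.6927, -0.0077, 0.094]
tool_rot: [-0.379, 0.598, -0.597, 0.378]
ft_force: [0.3, -0.6, 0.1]
grip_width: 0.0857
time: 11.35
position: [0.7585, 0.1322, 0.1552]
tool_rot: [0.378, -0.596, 0.597, -0.381]
ft_force: [0.3, 0.1, 0.8]
grip_width: 0.0869
t 11.35 pos [0.7585 0.1322 0.1552] yawx -115.05 tilt y [ 0.0035  0.0011 -1.    ] F [0.3107 0.0599 0.8469] w 0.0869
```

View pics/k4.png

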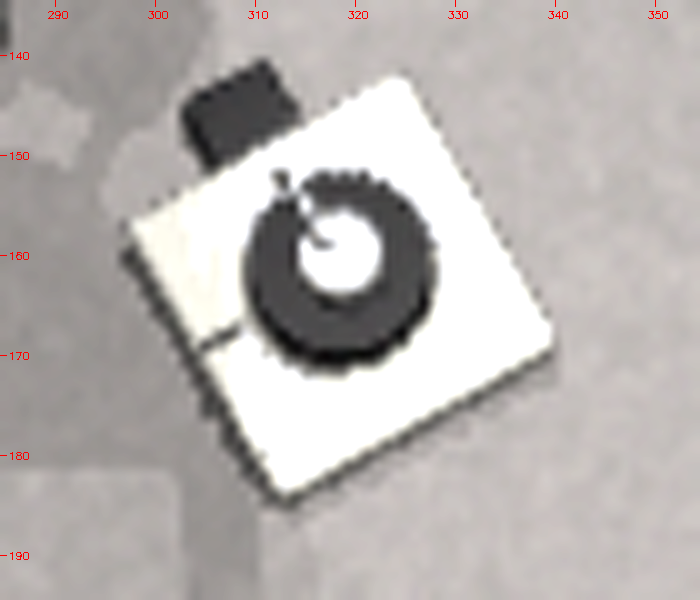

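View pics/k4s.png

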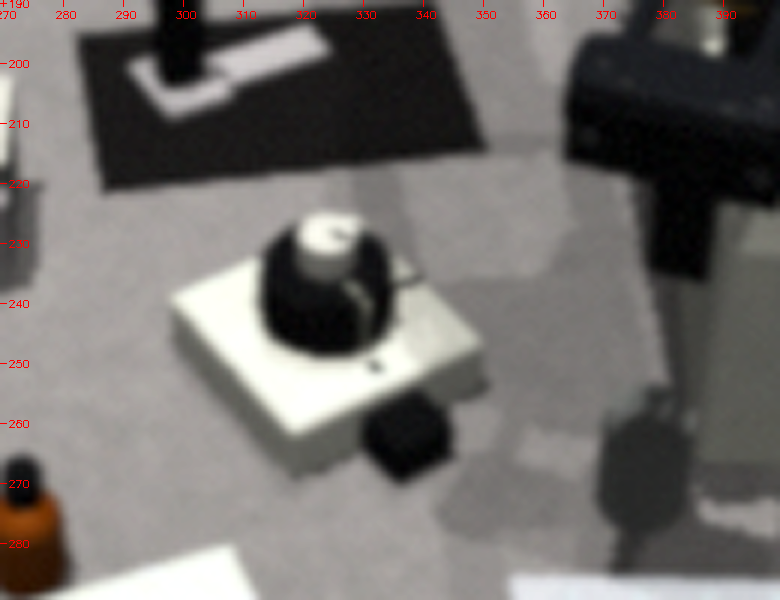

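```bash

python3 - <<'E'
from h import *
p=snap('top'); crop(p['img'],195,255,285,360,9,'l1.png')
p=snap('scene'); crop(p['img'],170,230,270,360,8,'l1s.png')
for X in ([.5005,-.0598,.086],[.5005,-.0598,.003],[.4706,.009,.0]): print(proj(p,X))
E
```

```text
[179.17307443 298.23568959]
[202.89637354 298.89321005]
[196.32946186 322.06237916]
```

View pics/l1.png

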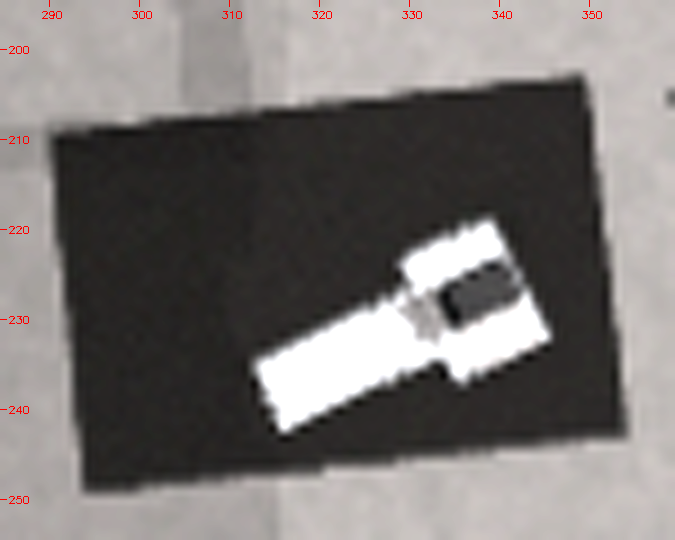

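View pics/l1s.png

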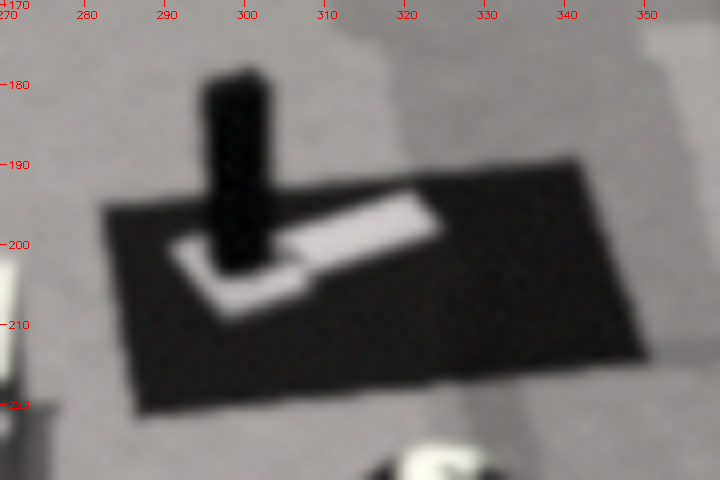

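```bash

python3 -m crank '[[[0,0,0,0.0472,0,-0.0254,100],[0,0,0,0.0472,0,-0.0254,100],[0,0,0,0.0472,0,-0.0254,100],[0,0,0,0.0472,0,-0.0254,100],[0,0,0,0.0472,0,-0.0254,100]]]' 15
python3 -m crank '[[[0,0,0,0.0472,0,-0.0254,100],[0,-9.7,0,0,0,0,100],[0,-9.7,0,0,0,0,100],[0,-9.7,0,0,0,0,100],[0,-9.7,0,0,0,0,100]]]' 15
python3 -m crank '[[[0,-9.7,0,0,0,0,100],[0,0,0,0,0,0,100],[0,0,0,0,0,0,100],[0,0,0,0,0,0,100],[0,0,0,0,0,0,100]]]' 15
python3 - <<'E'
from h import *
show([.5005,-.0598,.04])
E
```

```text
time: 12.18
position: [0.5396, -0.0333, 0.1542]
tool_rot: [0.377, -0.598, 0.598, -0.378]
ft_force: [0.2, -0.7, -0.6]
grip_width: 0.087
time: 12.8
position: [0.4978, -0.0642, 0.1542]
tool_rot: [0.556, -0.437, 0.437, -0.556]
ft_force: [1.0, 0.1, -0.3]
grip_width: 0.0872
time: 13.42
position: [0.4983, -0.0629, 0.1536]
tool_rot: [0.59, -0.39, 0.39, -0.59]
ft_force: [0.5, -0.1, 0.1]
grip_width: 0.0872
t 13.43 pos [ 0.4983 -0.0629  0.1536] yawx -66.89 tilt y [-0.  0. -1.] F [ 0.4669 -0.1079  0.1076] w 0.0872
delta tool [-0.002   0.1136  0.0032]
```

```bash

python3 -m crank '[[[0,0,0,-0.001,0.025,0.0016,100],[0,-0.4,0,-0.001,0.025,0.0016,100],[0,0,0,0,0.025,0,100],[0,0,0,0,0.025,0,100],[0,0,0,0,0.0136,0,100]]]' 
python3 -m crank '[[[0,0,0,0,0,0,60],[0,0,0,0,0,0,30],[0,0,0,0,0,0,30],[0,0,0,0,0,0,20],[0,0,0,0,0,0,8]]]' 10
python3 - <<'E'
from h import *
show([.5005,-.0598,.04])
p=snap('scene'); crop(p['img'],150,230,260,360,7,'l2s.png')
E
```

```text
time: 14.05
position: [0.5001, -0.0595, 0.0388]
tool_rot: [0.592, -0.388, 0.387, -0.591]
ft_force: [-0.6, -0.6, -0.2]
grip_width: 0.087
time: 14.68
position: [0.5007, -0.0598, 0.0403]
tool_rot: [-0.591, 0.387, -0.388, 0.592]
ft_force: [0.5, 0.8, 0.1]
grip_width: 0.0451
t 14.68 pos [ 0.5007 -0.0598  0.0403] yawx -66.44 tilt y [ 0.0007 -0.0002 -1.    ] F [0.4692 0.7658 0.1257] w 0.0451
delta tool [-0.0001  0.0003 -0.0002]
```

View pics/l2s.png

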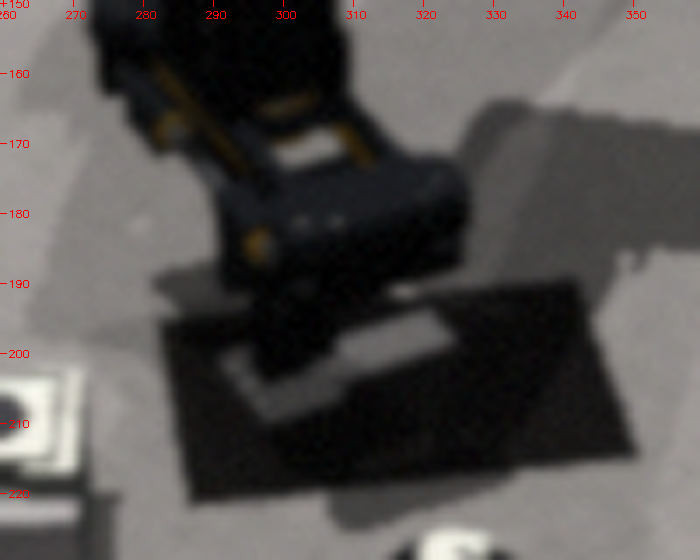

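```bash

python3 -m crank '[[[0,0,0,0,0,0,5],[0,0,0,0,0,0,5],[0,0,0,0,0,0,5],[0,0,0,0,0,0,5],[0,0,0,0,0,0,5]]]' 10
python3 -m crank '[[[0,0,0,0,0,0,5],[0,0,0,0,0,0,5],[0,0,0,0,0,0,5],[0,0,0,0,0,0,5],[0,0,0,0,0,0,5]]]' 45
python3 - <<'E'
from h import *
show([.5005,-.0598,.04])
E
```

```text
time: 15.35
position: [0.5006, -0.0598, 0.0399]
tool_rot: [-0.592, 0.387, -0.387, 0.592]
ft_force: [-0.4, 0.1, -1.0]
grip_width: 0.014
time: 15.98
position: [0.5004, -0.0597, 0.0399]
tool_rot: [0.592, -0.387, 0.387, -0.592]
ft_force: [0.5, -0.7, -1.3]
grip_width: 0.0137
t 15.97 pos [ 0.5004 -0.0597  0.0399] yawx -66.44 tilt y [-0.0002  0.0001 -1.    ] F [ 0.4778 -0.7105 -1.324 ] w 0.0137
delta tool [ 0.0001 -0.0001  0.    ]
```

```bash

python3 -m crank '[[[0,0,0,0,-0.01,0,5],[0,0,0,0,-0.025,0,5],[0,0,0,0,-0.025,0,5],[0,0,0,0.022,0,-0.0179,5],[0,0,0,0.022,0,-0.0179,5]]]' 45
python3 -m crank '[[[0,0,0,0.022,0,-0.0179,5],[0,0,0,0.022,0,-0.0179,5],[0,9,0,0,0,0,5],[0,10,0,0,0,0,5],[0,10,0,0,0,0,5]]]' 45
python3 -m crank '[[[0,10,0,0,0,0,5],[0,10,0,0,0,0,5],[0,10,0,0,0,0,5],[0,10,0,0,0,0,5],[0,10,0,0,0,0,5]]]' 45
python3 -m crank '[[[0,10,0,0,0,0,5],[0,10,0,0,0,0,5],[0,10,0,0,0,0,5],[0,5.6,0,0,0,0,5],[0,0,0,0,0,0,5]]]' 45
python3 - <<'E'
from h import *
show([.470,-.1691,.0915])
p=snap('top'); crop(p['img'],165,255,350,440,7,'r1.png')
p=snap('scene'); crop(p['img'],165,245,180,290,7,'r1s.png')
E
```

```text
time: 16.6
position: [0.4853, -0.1147, 0.1011]
tool_rot: [-0.592, 0.386, -0.387, 0.592]
ft_force: [0.0, -0.1, -1.1]
grip_width: 0.014
time: 17.23
position: [0.4698, -0.1691, 0.1005]
tool_rot: [-0.474, 0.525, -0.525, 0.474]
ft_force: [-0.9, -0.5, -1.4]
grip_width: 0.014
time: 17.85
position: [0.4698, -0.1688, 0.1005]
tool_rot: [-0.208, 0.676, -0.676, 0.208]
ft_force: [0.4, -0.4, -1.4]
grip_width: 0.0135
time: 18.48
position: [0.4699, -0.1689, 0.1004]
tool_rot: [-0.006, -0.707, 0.707, 0.006]
ft_force: [-0.2, -0.8, -2.3]
grip_width: 0.0134
t 18.48 pos [ 0.4699 -0.1689  0.1004] yawx 179.03 tilt y [-0. -0. -1.] F [-0.1819 -0.8153 -2.3177] w 0.0134
delta tool [-0.0001  0.0089  0.0002]
```

View pics/r1.png

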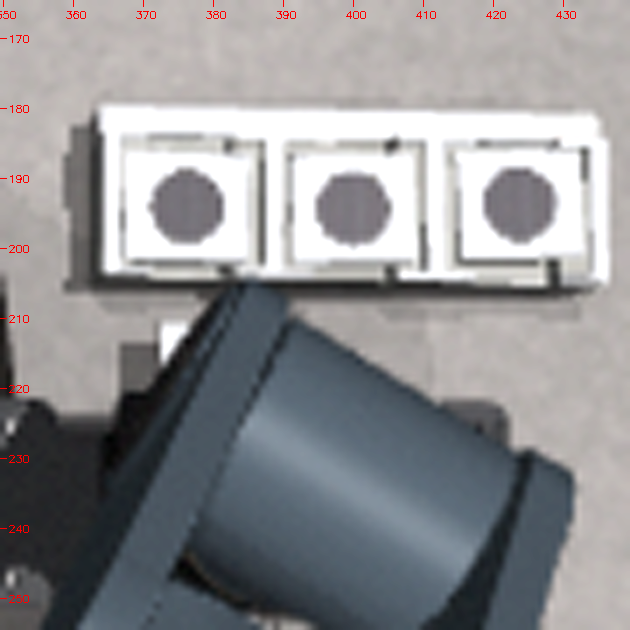

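View pics/r1s.png

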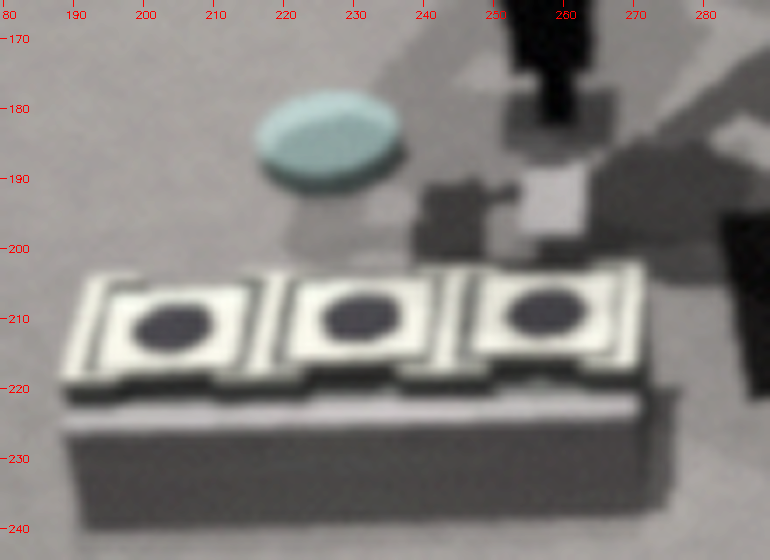

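```bash
cat >> h.py <<'E'
RACK=dict(c=(.5939,-.2378),yaw=-1.1,z=.060); STAND=dict(c=(.587,.2628),yaw=-7.6,z=.120)
def fr(F,pts):
    a=np.radians(F['yaw']); P=np.atleast_2d(np.array(pts,float)); 
    return np.c_[F['c'][0]+P[:,0]*np.cos(a)-P[:,1]*np.sin(a),F['c'][1]+P[:,0]*np.sin(a)+P[:,1]*np.cos(a),F['z']+P[:,2]]
def lifterF(dx=0.,dz=0.):
    x,R,o=pose(); y=yawx(R)+180; a=np.radians(y)
    return dict(c=(x[0]+dx*np.cos(a)-dz*np.sin(a),x[1]+dx*np.sin(a)+dz*np.cos(a)),yaw=y,z=x[2]-.039)
def overlay(p,r0,r1,c0,c1,f,fn,dx=0.,dz=0.,bright=1.3):
    a=cv2.resize(p['img'][r0:r1,c0:c1,::-1],None,fx=f,fy=f,interpolation=cv2.INTER_CUBIC)
    a=np.clip(a.astype(float)*bright,0,255).astype(np.uint8)
    def poly(P,col):
        q=np.array([proj(p,X) for X in P]); q=np.c_[(q[:,1]-c0+.5)*f,(q[:,0]-r0+.5)*f]
        cv2.polylines(a,[np.round(q).astype(int)],True,col,1)
    for F in (RACK,STAND):
        for y in (.066,0,-.066):
            poly(fr(F,[[-.0295,y-.017,0],[.0265,y-.017,0],[.0265,y+.017,0],[-.0295,y+.017,0]]),(0,200,0))
            poly(fr(F,[[-.0265,y-.0295,.004],[.0265,y-.0295,.004],[.0265,y+.0295,.004],[-.0265,y+.0295,.004]]),(255,0,255))
        poly(fr(F,[[-.0295,-.1025,.004],[.03,-.1025,.004],[.03,.1025,.004],[-.0295,.1025,.004]]),(255,128,0))
    L=lifterF(dx,dz)
    poly(fr(L,[[.017,-.012,.003],[.075,-.012,.003],[.075,.012,.003],[.017,.012,.003]]),(0,0,255))
    poly(fr(L,[[-.017,-.022,.006],[.017,-.022,.006],[.017,.022,.006],[-.017,.022,.006]]),(0,128,255))
    cv2.imwrite('pics/'+fn,a)
E
python3 - <<'E'
from h import *
p=snap('top'); overlay(p,170,240,350,440,8,'r2.png')
p=snap('scene'); overlay(p,170,245,180,280,8,'r2s.png')
E
```

```text
(no output)
```

View pics/r2.png

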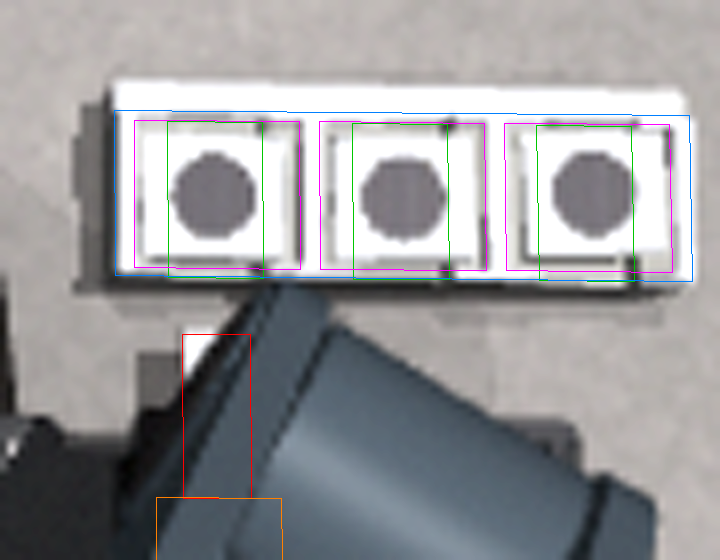

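View pics/r2s.png

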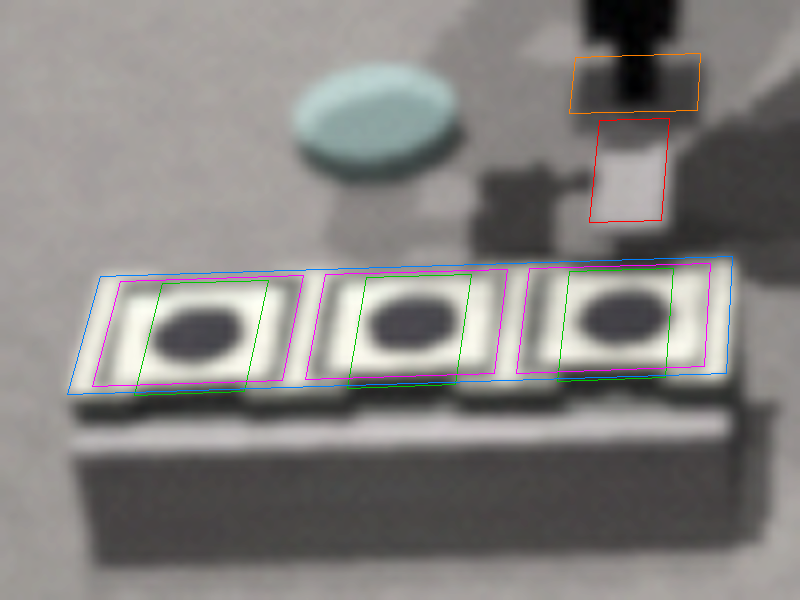

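```bash

python3 -m crank '[[[0,0,0,0,0.0045,0,5],[0,0,0,0,0.0045,0,5],[0,0,0,0,0,0,5],[0,0,0,-0.006,0,0,5],[0,0,0,-0.010,0,0,5]]]' 45
python3 -m crank '[[[0,0,0,-0.012,0,0,5],[0,0,0,-0.012,0,0,5],[0,0,0,-0.012,0,0,5],[0,0,0,-0.012,0,0,5],[0,0,0,0,0,0,5]]]' 45
python3 - <<'E'
from h import *
show([.545,-.1705,.0915])
p=snap('top'); overlay(p,170,240,350,440,8,'r3.png',.001)
p=snap('scene'); overlay(p,170,245,180,280,8,'r3s.png',.001)
E
```

```text
time: 19.3
position: [0.4866, -0.1694, 0.091]
tool_rot: [-0.007, -0.707, 0.707, 0.006]
ft_force: [-0.3, -0.1, -1.0]
grip_width: 0.0136
time: 19.92
position: [0.5354, -0.1704, 0.091]
tool_rot: [-0.007, -0.707, 0.707, 0.006]
ft_force: [-0.1, 0.6, -1.2]
grip_width: 0.0136
t 19.93 pos [ 0.5354 -0.1704  0.091 ] yawx 179.0 tilt y [ 0.0013 -0.0007 -1.    ] F [-0.1242  0.5996 -1.1852] w 0.0136
delta tool [-0.0096 -0.0005 -0.0001]
```

View pics/r3s.png

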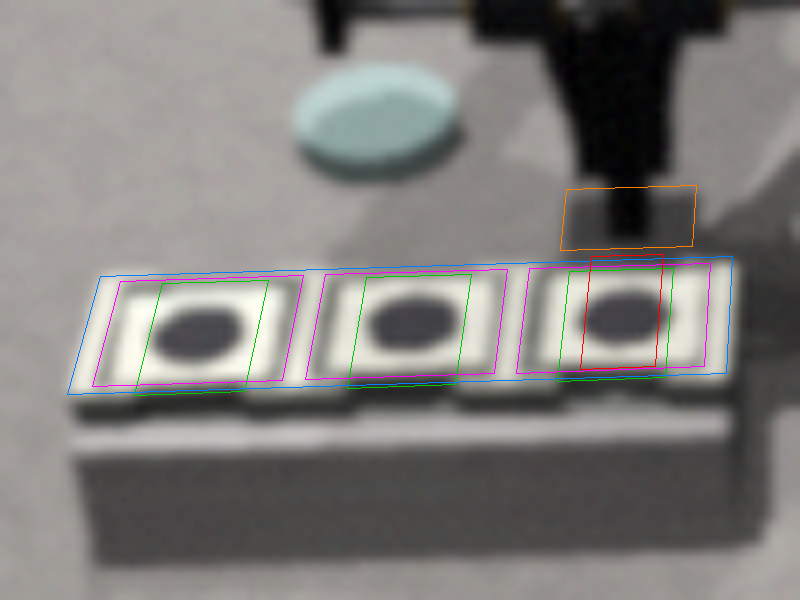

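```bash

python3 -m crank '[[[0,0,0,-0.004,0,0,5],[0,0,0,-0.004,0,0,5],[0,0,0,0,0,0,5],[0,0,0,0,-0.002,0,5],[0,0,0,0,-0.002,0,5]]]' 45
python3 -m crank '[[[0,0,0,0,-0.002,0,5],[0,0,0,0,-0.003,0,5],[0,0,0,0,-0.005,0,5],[0,0,0,0,-0.006,0,5],[0,0,0,0,-0.006,0,5]]]' 45
python3 - <<'E'
from h import *
show()
p=snap('top'); overlay(p,170,240,350,440,8,'r4.png',.001)
p=snap('scene'); overlay(p,170,245,180,280,8,'r4s.png',.001)
E
```

```text
time: 20.65
position: [0.5419, -0.1703, 0.0951]
tool_rot: [0.006, 0.707, -0.707, -0.006]
ft_force: [-1.1, -1.0, -2.0]
grip_width: 0.0136
time: 21.28
position: [0.5421, -0.1704, 0.1175]
tool_rot: [-0.007, -0.707, 0.707, 0.006]
ft_force: [0.3, 0.3, -1.7]
grip_width: 0.0136
t 21.27 pos [ 0.5421 -0.1704  0.1175] yawx 178.96 tilt y [ 0.0002 -0.0001 -1.    ] F [ 0.3178  0.2947 -1.7233] w 0.0136
```

View pics/r4s.png

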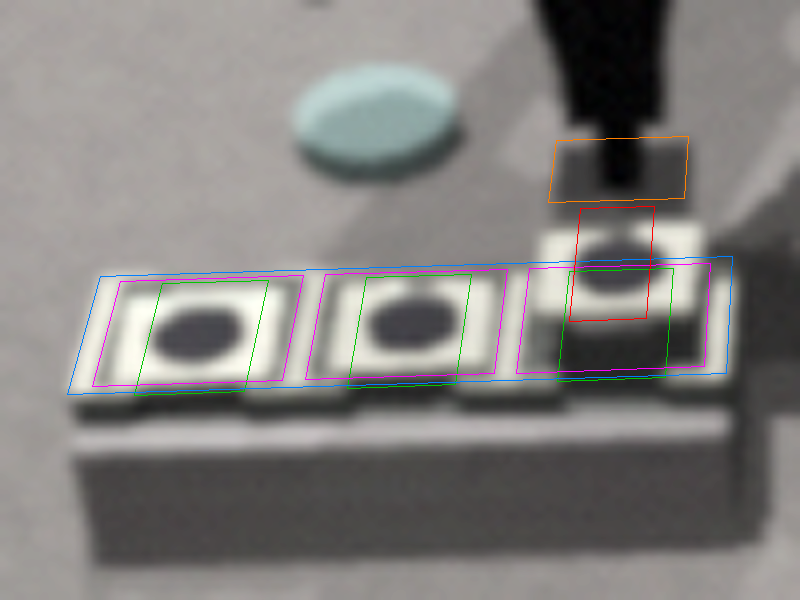

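View pics/r4.png

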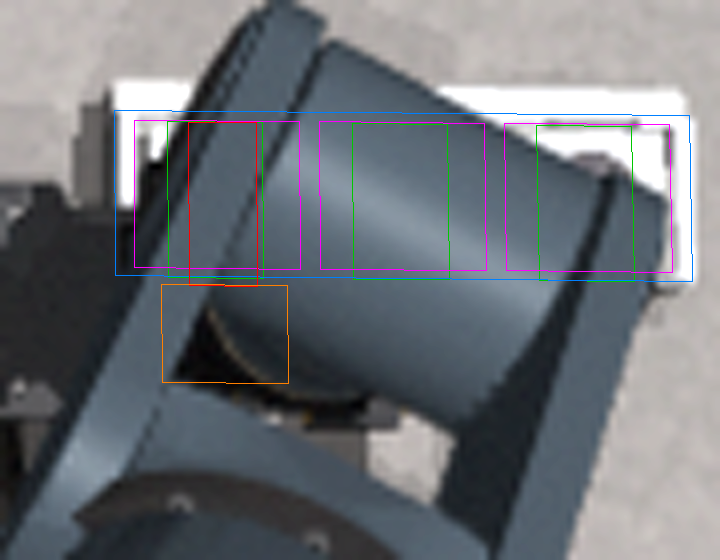

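```bash
cat >> h.py <<'E'
def disc(p,roi,zc):
    "centroid of the dark disc in roi -> world and lifter frame"
    r0,r1,c0,c1=roi; g=p['img'][r0:r1,c0:c1].astype(float).mean(2)
    _,m=cv2.threshold(np.uint8(g),105,255,cv2.THRESH_BINARY_INV)
    n,l,s,ce=cv2.connectedComponentsWithStats(m)
    for i in range(1,n):
        if 25<s[i,4]<250:
            X=ray(p,(ce[i][1]+r0,ce[i][0]+c0),zc); L=lifterF(); a=np.radians(L['yaw']); d=X[:2]-np.array(L['c'])
            print('disc area',s[i,4],'pix',ce[i][::-1]+[r0,c0],'world',X,'in lifter',[d[0]*np.cos(a)+d[1]*np.sin(a),-d[0]*np.sin(a)+d[1]*np.cos(a)])
E
python3 - <<'E'
from h import *
np.set_printoptions(precision=4,suppress=True)
p=snap('scene'); x,_,_=pose()
disc(p,(198,209,247,268),x[2]-.039+.007)
disc(p,(204,217,222,242),.064)
disc(p,(204,217,196,214),.064)
E
```

```text
disc area 69 pix [202.5507 256.7971] world [ 0.5955 -0.1691  0.0855] in lifter [np.float64(0.05306213072140504), np.float64(0.0024001591649700687)]
disc area 62 pix [210.0484 231.1774] world [ 0.5947 -0.2361  0.064 ] in lifter [np.float64(0.053497877147514424), np.float64(-0.06460641026307334)]
disc area 52 pix [211.4615 204.3462] world [ 0.5957 -0.3037  0.064 ] in lifter [np.float64(0.05568556859422581), np.float64(-0.13219942504270604)]
```

```bash

python3 -m crank '[[[0,0,0,0,-0.008,0,5],[0,0,0,0,-0.011,0,5],[0,0,0,0,-0.014,0,5],[0,0,0,0,-0.014,-0.003,5],[0,0,0,0,-0.011,-0.007,5]]]' 45
python3 -m crank '[[[0,0,0,0,-0.008,-0.011,5],[0,0,0,0,-0.004,-0.015,5],[0,0.5,0,0,0,-0.018,5],[0,0.5,0,0,0,-0.018,5],[0,0.5,0,0,0,-0.018,5]]]' 45
python3 -m crank '[[[0,0.5,0,0,0,-0.018,5],[0,0.5,0,0,0,-0.018,5],[0,0.5,0,0,0,-0.018,5],[0,0.5,0,0,0,-0.018,5],[0,0.5,0,0,0,-0.018,5]]]' 45
python3 - <<'E'
from h import *
show([.5257,.2034,.19])
p=snap('scene'); overlay(p,130,230,200,400,4,'t1s.png',.001)
E
```

```text
time: 22.05
position: [0.5426, -0.1604, 0.1764]
tool_rot: [-0.007, -0.707, 0.707, 0.006]
ft_force: [0.1, 0.0, -1.8]
grip_width: 0.014
time: 22.68
position: [0.5436, -0.0786, 0.1867]
tool_rot: [0.015, 0.707, -0.707, -0.016]
ft_force: [0.5, 0.6, -3.1]
grip_width: 0.0135
time: 23.3
position: [0.549, 0.0112, 0.1866]
tool_rot: [0.03, 0.707, -0.706, -0.031]
ft_force: [-0.0, -0.4, -3.3]
grip_width: 0.0142
t 23.3 pos [0.549  0.0112 0.1866] yawx 174.98 tilt y [-0.0014  0.0005 -1.    ] F [-0.0051 -0.3762 -3.2991] w 0.0142
delta tool [ 0.04   -0.0033 -0.1894]
```

View pics/t1s.png

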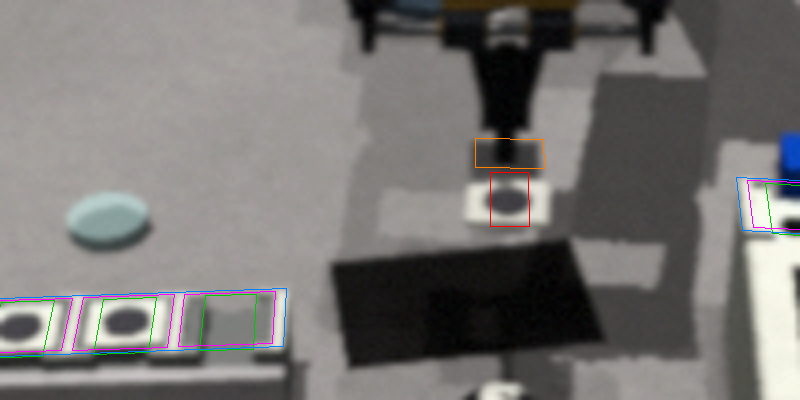

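```bash

python3 -m crank '[[[0,0.5,0,0.003,0,-0.018,5],[0,0.5,0,0.003,0,-0.018,5],[0,0.5,0,0.003,0,-0.018,5],[0,0.5,0,0.003,0,-0.018,5],[0,0.5,0,0.003,0,-0.018,5]]]' 45
python3 -m crank '[[[0,0,0,0.003,0,-0.018,5],[0,0,0,0.003,0,-0.018,5],[0,0,0,0.003,0,-0.016,5],[0,0,0,0.003,0,-0.012,5],[0,0,0,0.002,0,-0.008,5]]]' 45
python3 - <<'E'
from h import *
show([.5257,.2034,.185])
E
```

```text
time: 23.98
position: [0.5435, 0.1015, 0.1867]
tool_rot: [-0.046, -0.706, 0.706, 0.047]
ft_force: [-0.2, 0.1, -2.6]
grip_width: 0.0136
time: 24.6
position: [0.5397, 0.1745, 0.1869]
tool_rot: [-0.046, -0.706, 0.706, 0.046]
ft_force: [-0.3, 0.4, -1.9]
grip_width: 0.0135
t 24.6 pos [0.5397 0.1745 0.1869] yawx 172.49 tilt y [-0.0001 -0.0001 -1.    ] F [-0.2937  0.4333 -1.9386] w 0.0135
delta tool [ 0.0177  0.0019 -0.0268]
```

```bash

python3 -m crank '[[[0,0,0,0.004,0,-0.007,5],[0,0,0,0.004,0,-0.007,5],[0,0,0,0.004,0,-0.006,5],[0,0,0,0.004,0,-0.004,5],[0,0,0,0.002,0.001,-0.002,5]]]' 45
python3 - <<'E'
from h import *
show([.5257,.2034,.185])
p=snap('scene'); overlay(p,140,230,370,480,7,'t2s.png',.001,bright=1.0)
disc(p,(160,200,375,405),pose()[0][2]-.032)
p=snap('top'); overlay(p,165,245,180,280,7,'t2.png',.001,bright=1.0)
E
```

```text
time: 25.22
position: [0.5252, 0.2021, 0.186]
tool_rot: [-0.046, -0.706, 0.706, 0.046]
ft_force: [-1.0, 0.0, -1.6]
grip_width: 0.0143
t 25.23 pos [0.5252 0.2021 0.186 ] yawx 172.47 tilt y [-0.     -0.0001 -1.    ] F [-0.9534  0.047  -1.5697] w 0.0143
delta tool [-0.0004  0.001  -0.0014]
```

View pics/t2s.png

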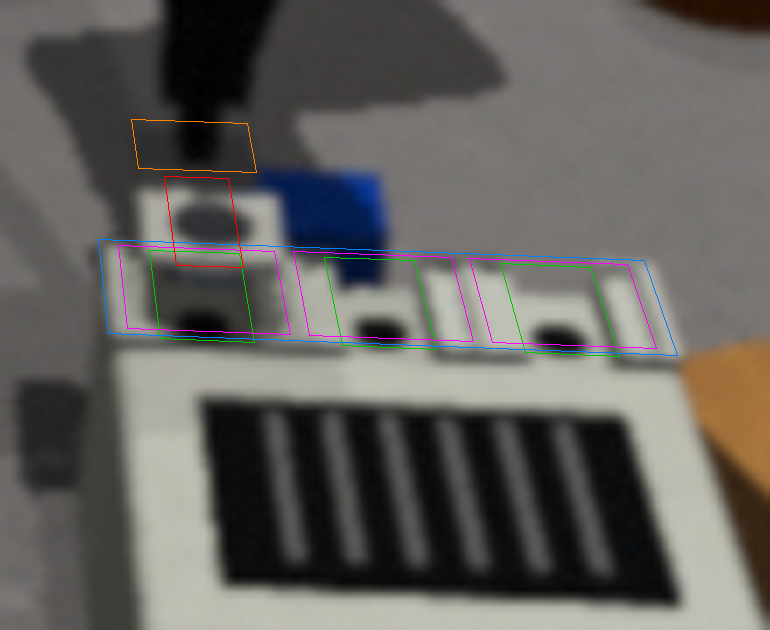

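View pics/t2.png

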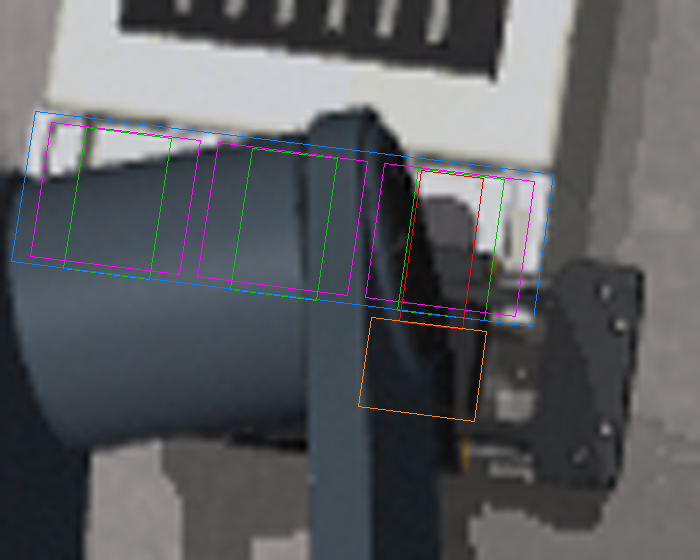

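```bash

python3 - <<'E'
from h import *
np.set_printoptions(precision=2,suppress=True)
p=snap('scene')
for y in (-.066,0,.066):
    for z in (.1045,.108): print('lens',y,z,(proj(p,fr(STAND,[[0,y,z-.12]])[0])+.5-[140,370])*7)
L=lifterF(); d=fr(L,[[.053,.001,.007]])[0]; print('plate disc exp',d,(proj(p,d)+.5-[140,370])*7)
p=snap('top'); print((proj(p,d)+.5-[165,180])*7)
for q in ([-.022,-.025],[.022,-.025],[.022,.025],[-.022,.025]):print((proj(p,fr(L,[[.053+q[0],.001+q[1],.007]])[0])+.5-[165,180])*7)
E
cat >> h.py <<'E'
E
```

```text
lens -0.066 0.1045 [330.89 196.06]
lens -0.066 0.108 [323.34 197.12]
lens 0 0.1045 [337.67 373.33]
lens 0 0.108 [330.13 374.72]
lens 0.066 0.1045 [344.47 551.16]
lens 0.066 0.108 [336.93 552.88]
plate disc exp [0.58 0.2  0.15] [221.56 207.24]
[231.37 439.41]
[296.78 496.47]
[182.14 512.71]
[166.32 382.67]
[280.76 365.87]
```

```bash

python3 -m crank '[[[0,0,0,0,0.004,-0.001,5],[0,0,0,0,0.006,0,5],[0,0,0,0,0.006,0,5],[0,0,0,0,0.005,0,5],[0,0,0,0,0.003,0,5]]]' 45
python3 - <<'E'
from h import *
show([.5257,.2034,.1515])
p=snap('scene'); overlay(p,140,230,370,480,7,'t3s.png',.001,bright=1.0)
E
```

```text
time: 26.05
position: [0.5254, 0.2028, 0.1614]
tool_rot: [-0.046, -0.706, 0.706, 0.047]
ft_force: [-0.1, -0.3, -2.7]
grip_width: 0.0137
t 26.05 pos [0.5254 0.2028 0.1614] yawx 172.45 tilt y [-0.0007 -0.0001 -1.    ] F [-0.099  -0.3209 -2.7007] w 0.0137
delta tool [-0.0002  0.0099 -0.0006]
```

View pics/t3s.png

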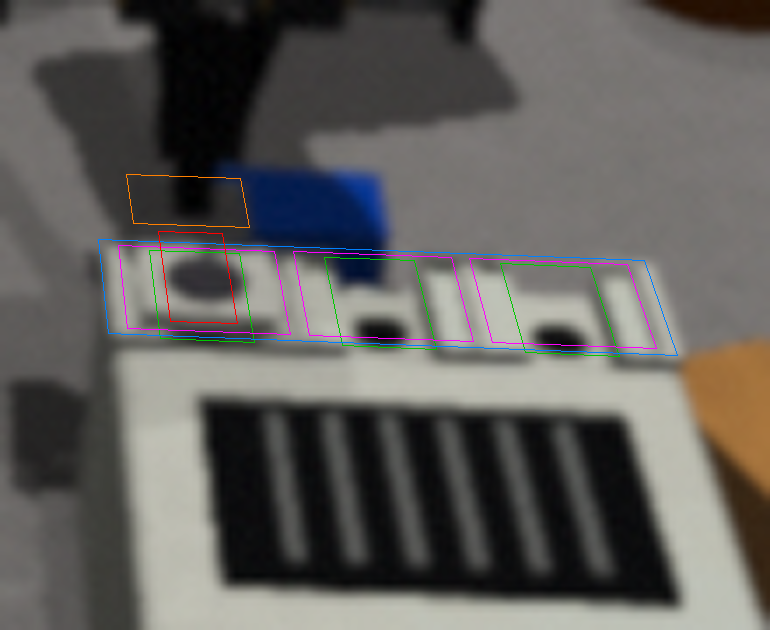

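```bash

python3 -m crank '[[[0,0,0,0,0.002,0,5],[0,0,0,0,0.002,0,5],[0,0,0,0,0.002,0,5],[0,0,0,0,0.002,0,5],[0,0,0,0,0.001,0,5]]]' 45
python3 - <<'E'
from h import *
show([.5257,.2034,.1515])
p=snap('scene'); overlay(p,140,230,370,480,7,'t4s.png',.001,bright=1.0)
p=snap('top'); overlay(p,165,245,180,280,7,'t4.png',.001,bright=1.0)
E
```

```text
time: 26.72
position: [0.5256, 0.2029, 0.1529]
tool_rot: [-0.047, -0.706, 0.706, 0.046]
ft_force: [0.1, -0.4, -2.0]
grip_width: 0.014
t 26.73 pos [0.5256 0.2029 0.1529] yawx 172.46 tilt y [ 0.0001 -0.     -1.    ] F [ 0.1379 -0.3991 -2.0073] w 0.014
delta tool [-0.      0.0014 -0.0005]
```

View pics/t4s.png

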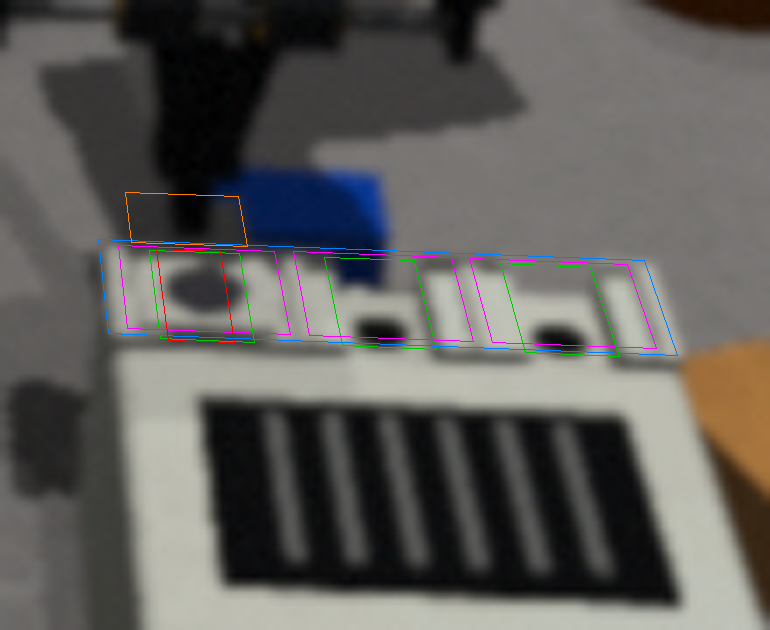

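```bash

python3 -m crank '[[[0,0,0,0,0.001,0,5],[0,0,0,0,0.0005,0,5],[0,0,0,0,0,0,5],[0,0,0,0,0,0,5],[0,0,0,0,0,0,5]]]' 45
python3 - <<'E'
from h import *
show([.5257,.2034,.1515])
p=snap('scene'); crop(p['img'],165,195,375,450,10,'t5s.png')
np.set_printoptions(precision=2,suppress=True)
for z in (.124,.128): print(z,[proj(p,fr(STAND,[[0,y,z-.12]])[0]) for y in(-.066,-.064)], [proj(p,fr(STAND,[[a,-.066+b,z-.12]])[0]) for a,b in((-.022,-.025),(.022,-.025),(.022,.025))])
E
```

```text
time: 27.45
position: [0.5256, 0.2029, 0.1515]
tool_rot: [0.047, 0.706, -0.706, -0.046]
ft_force: [0.1, -0.0, -1.6]
grip_width: 0.0138
t 27.45 pos [0.5256 0.2029 0.1515] yawx 172.45 tilt y [ 0.0001  0.     -1.    ] F [ 0.1394 -0.0022 -1.5936] w 0.0138
delta tool [-0.     -0.     -0.0005]
0.124 [array([180.71, 398.36]), array([180.74, 399.14])] [array([175.5 , 388.11]), array([185.35, 389.29]), array([186.1 , 408.94])]
0.128 [array([179.46, 398.54]), array([179.49, 399.32])] [array([174.25, 388.27]), array([184.08, 389.45]), array([184.84, 409.15])]
```

View pics/t5s.png

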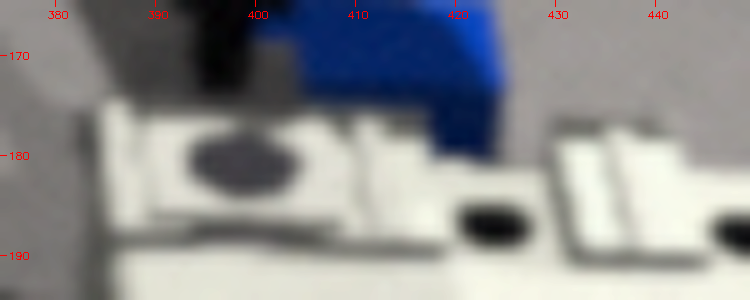

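```bash

python3 -m crank '[[[0,0,0,0.003,0,0,5],[0,0,0,0.006,0,0,5],[0,0,0,0.010,0,0,5],[0,0,0,0.012,0,0,5],[0,0,0,0.015,0,0,5]]]' 45
python3 -m crank '[[[0,0,0,0.015,0,0,5],[0,0,0,0.015,0,0,5],[0,0,0,0.015,0,0,5],[0,0,0,0,-0.02,0,5],[0,0,0,0,0,0,5]]]' 45
python3 - <<'E'
from h import *
show()
p=snap('scene'); crop(p['img'],150,195,375,450,10,'t6s.png')
p=snap('top'); crop(p['img'],175,220,180,270,8.5,'t6.png')
E
```

```text
time: 28.12
position: [0.4789, 0.2091, 0.1515]
tool_rot: [0.046, 0.706, -0.706, -0.047]
ft_force: [-1.2, 0.7, -1.6]
grip_width: 0.0137
time: 28.75
position: [0.436, 0.2153, 0.1725]
tool_rot: [0.048, 0.706, -0.705, -0.045]
ft_force: [-0.2, 0.7, -2.6]
grip_width: 0.0134
t 28.75 pos [0.436  0.2153 0.1725] yawx 172.48 tilt y [ 0.0036  0.0008 -1.    ] F [-0.1593  0.7112 -2.5877] w 0.0134
```

View pics/t6s.png

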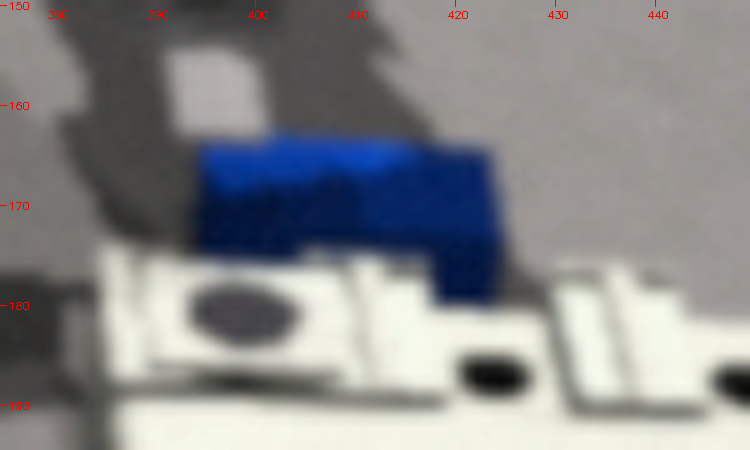

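View pics/t6.png

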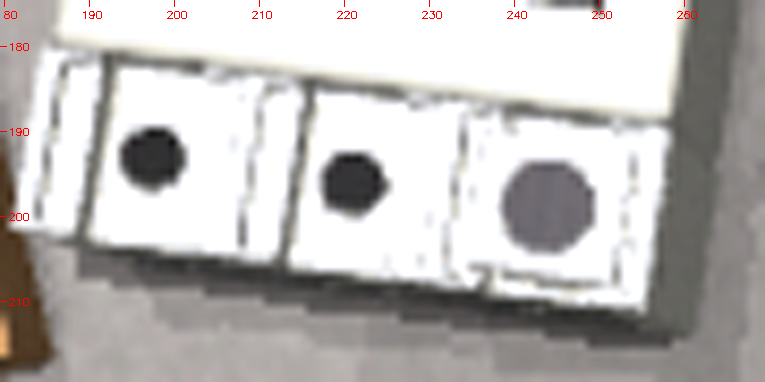

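```bash

python3 -m crank '[[[0,0,0,-0.0042,0,0.02,5],[0,0,0,-0.0083,0.003,0.04,5],[0,0,0,-0.0083,0.005,0.04,5],[0,0,0,-0.0083,0.005,0.04,5],[0,0,0,-0.0083,0.005,0.04,5]]]' 45
python3 -m crank '[[[0,0,0,-0.0083,0.005,0.04,5],[0,0,0,-0.0083,0.005,0.04,5],[0,0,0,-0.0083,0.005,0.04,5],[0,0,0,-0.0083,0.005,0.04,5],[0,0,0,-0.0083,0.005,0.04,5]]]' 45
python3 -m crank '[[[0,0,0,-0.0083,0.006,0.04,5],[0,-3,0,-0.0042,0.006,0.0225,5],[0,-3.5,0,0,0,0,5],[0,0,0,0,0,0,5],[0,0,0,0,0,0,5]]]' 45
python3 - <<'E'
from h import *
show([.469,-.2354,.0915])
E
```

```text
time: 29.48
position: [0.4486, 0.0302, 0.1527]
tool_rot: [0.046, 0.706, -0.706, -0.047]
ft_force: [1.0, -0.3, -1.5]
grip_width: 0.0137
time: 30.1
position: [0.4633, -0.1736, 0.1275]
tool_rot: [0.046, 0.706, -0.705, -0.047]
ft_force: [0.1, -0.3, -1.1]
grip_width: 0.0137
time: 30.72
position: [0.4676, -0.2354, 0.116]
tool_rot: [0.006, 0.707, -0.707, -0.007]
ft_force: [0.1, -0.9, -1.6]
grip_width: 0.0141
t 30.73 pos [ 0.4676 -0.2354  0.116 ] yawx 178.92 tilt y [-0.0008  0.0006 -1.    ] F [ 0.122  -0.9293 -1.5574] w 0.0141
delta tool [-0.0014  0.0245 -0.    ]
```

Lower to channel height, then check in the picture.

```bash

python3 -m crank '[[[0,0,0,0,0.01,0,5],[0,0,0,0,0.01,0,5],[0,0,0,0,0.0045,0,5],[0,0,0,0,0,0,5],[0,0,0,0,0,0,5]]]' 45
python3 - <<'E'
from h import *
show([.469,-.2354,.0915])
p=snap('scene'); overlay(p,170,245,180,280,8,'r5s.png',.001)
p=snap('top'); overlay(p,170,240,350,440,8,'r5.png',.001)
E
```

```text
time: 31.35
position: [0.468, -0.236, 0.092]
tool_rot: [-0.007, -0.707, 0.707, 0.006]
ft_force: [0.5, 0.4, -1.0]
grip_width: 0.0137
t 31.35 pos [ 0.468 -0.236  0.092] yawx 178.95 tilt y [ 0.0003 -0.0002 -1.    ] F [ 0.4585  0.4291 -1.0081] w 0.0137
delta tool [-0.001   0.0005 -0.0006]
```

View pics/r5s.png

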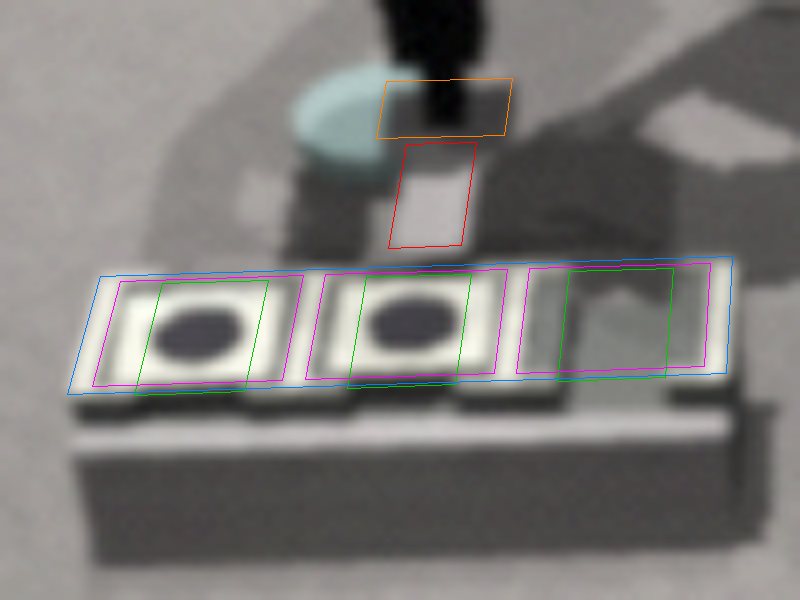

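View pics/r5.png

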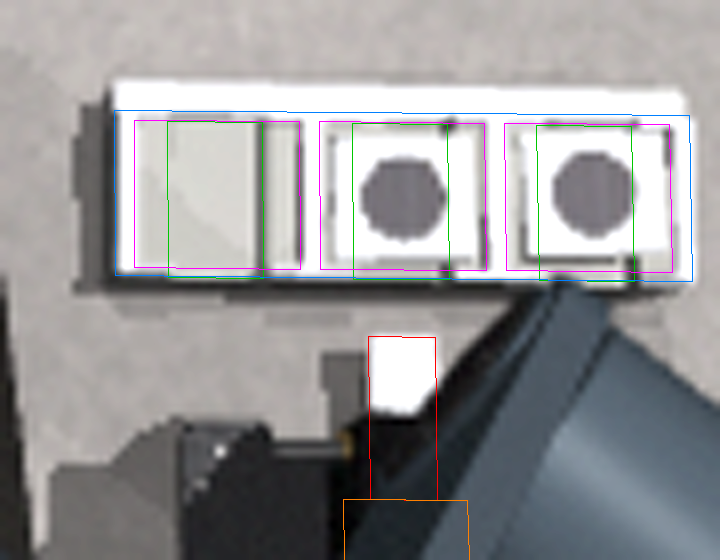

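```bash

python3 -m crank '[[[0,0,0,-0.006,0,0,5],[0,0,0,-0.012,0,0,5],[0,0,0,-0.014,0,0,5],[0,0,0,-0.014,0,0,5],[0,0,0,-0.014,0,0,5]]]' 45
python3 -m crank '[[[0,0,0,-0.008,0,0,5],[0,0,0,-0.005,0,0,5],[0,0,0,0,0,0,5],[0,0,0,0,-0.002,0,5],[0,0,0,0,-0.002,0,5]]]' 45
python3 -m crank '[[[0,0,0,0,-0.002,0,5],[0,0,0,0,-0.003,0,5],[0,0,0,0,-0.005,0,5],[0,0,0,0,-0.006,0,5],[0,0,0,0,-0.006,0,5]]]' 45
python3 - <<'E'
from h import *
show()
p=snap('scene'); overlay(p,170,245,180,280,8,'r6s.png',.001); disc(p,(194,212,222,242),pose()[0][2]-.032)
E
```

```text
time: 32.08
position: [0.5291, -0.2369, 0.0919]
tool_rot: [-0.006, -0.707, 0.707, 0.006]
ft_force: [-0.6, 1.0, -1.9]
grip_width: 0.0138
time: 32.7
position: [0.5405, -0.2372, 0.0961]
tool_rot: [0.006, 0.707, -0.707, -0.007]
ft_force: [0.1, -0.1, -2.1]
grip_width: 0.0135
time: 33.33
position: [0.5409, -0.2372, 0.1185]
tool_rot: [-0.006, -0.707, 0.707, 0.006]
ft_force: [0.2, -0.3, -2.2]
grip_width: 0.0139
t 33.33 pos [ 0.5409 -0.2372  0.1185] yawx 178.96 tilt y [ 0.0002 -0.0002 -1.    ] F [ 0.1958 -0.2733 -2.1979] w 0.0139
disc area 163 pix [199.0184 230.5521] world [ 0.5784 -0.2363  0.0873] in lifter [np.float64(0.03702194572694378), np.float64(0.0018536038524898015)]
disc area 49 pix [209.7551 233.551 ] world [ 0.6227 -0.2254  0.0873] in lifter [np.float64(0.08107441372740129), np.float64(0.013627991216972111)]
```

View pics/r6s.png

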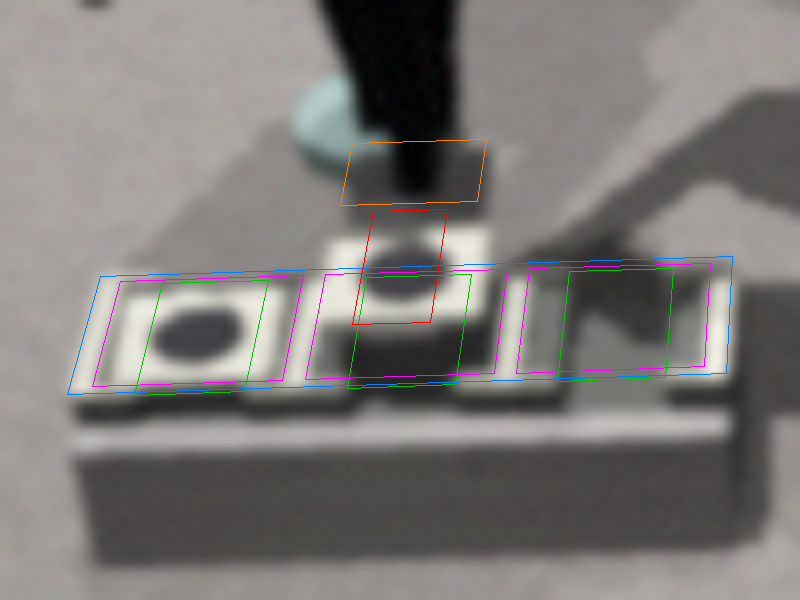

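```bash

python3 -m crank '[[[0,0,0,0,-0.008,0,5],[0,0,0,0,-0.011,0,5],[0,0,0,0,-0.014,0,5],[0,0,0,0,-0.014,-0.003,5],[0,0,0,0,-0.011,-0.007,5]]]' 45
python3 -m crank '[[[0,0,0,0,-0.008,-0.011,5],[0,0,0,0,-0.004,-0.015,5],[0,0.5,0,0,0,-0.018,5],[0,0.5,0,0,0,-0.018,5],[0,0.5,0,0,0,-0.018,5]]]' 45
python3 -m crank '[[[0,0.5,0,0,0,-0.02,5],[0,0.5,0,0,0,-0.02,5],[0,0.5,0,0,0,-0.02,5],[0,0.5,0,0,0,-0.02,5],[0,0.5,0,0,0,-0.02,5]]]' 45
python3 -m crank '[[[0,0.5,0,0,0,-0.02,5],[0,0.5,0,0,0,-0.02,5],[0,0.5,0,0,0,-0.02,5],[0,0.5,0,0,0,-0.02,5],[0,0.5,0,0,0,-0.02,5]]]' 45
python3 - <<'E'
from h import *
show([.535,.2697,.187])
p=snap('scene'); overlay(p,130,230,280,440,5,'t7s.png',.001)
print(ray(p,(180.7,399),.124))
E
```

```text
time: 34.0
position: [0.5414, -0.2272, 0.1774]
tool_rot: [-0.007, -0.707, 0.707, 0.006]
ft_force: [1.1, 0.2, -2.2]
grip_width: 0.0137
time: 34.62
position: [0.5426, -0.1454, 0.1875]
tool_rot: [0.015, 0.707, -0.707, -0.016]
ft_force: [1.1, 0.0, -3.2]
grip_width: 0.0134
time: 35.25
position: [0.5486, -0.0456, 0.1875]
tool_rot: [0.031, 0.707, -0.706, -0.032]
ft_force: [0.0, 0.1, -2.8]
grip_width: 0.0137
time: 35.88
position: [0.559, 0.0537, 0.1874]
tool_rot: [0.046, 0.706, -0.706, -0.047]
ft_force: [-0.4, 0.0, -2.2]
grip_width: 0.0137
t 35.88 pos [0.559  0.0537 0.1874] yawx 172.46 tilt y [-0.0013  0.0003 -1.    ] F [-0.4189  0.0108 -2.1759] w 0.0137
delta tool [ 0.0521  0.0005 -0.2109]
[0.5783 0.199  0.124 ]
```

View pics/t7s.png

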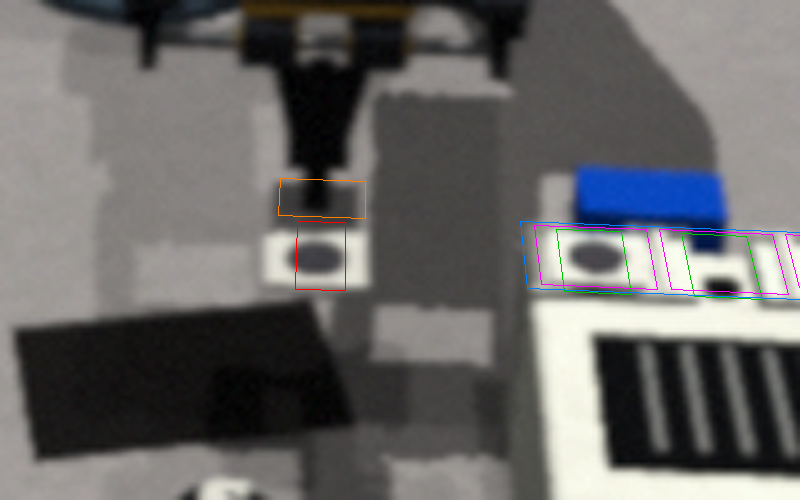

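```bash

python3 -m crank '[[[0,0,0,0.002,0,-0.02,5],[0,0,0,0.004,0,-0.02,5],[0,0,0,0.004,0,-0.02,5],[0,0,0,0.005,0,-0.02,5],[0,0,0,0.005,0,-0.02,5]]]' 45
python3 -m crank '[[[0,0,0,0.005,0,-0.02,5],[0,0,0,0.005,0,-0.02,5],[0,0,0,0.005,0,-0.018,5],[0,0,0,0.005,0,-0.016,5],[0,0,0,0.004,0,-0.013,5]]]' 45
python3 -m crank '[[[0,0,0,0.004,0,-0.010,5],[0,0,0,0.003,0,-0.008,5],[0,0,0,0.001,0,-0.004,5],[0,0,0,0,0,-0.0015,5],[0,0,0,0,0,0,5]]]' 45
python3 - <<'E'
from h import *
show([.535,.2697,.1515])
p=snap('scene'); crop(p['img'],150,195,375,450,10,'t8s.png')
np.set_printoptions(precision=2,suppress=True)
d=fr(lifterF(),[[.0525,0,.007]])[0]; print('exp disc',d,proj(p,d),'lens',proj(p,fr(STAND,[[0,0,-.0155]])[0]))
E
```

```text
time: 36.55
position: [0.5527, 0.1552, 0.1879]
tool_rot: [0.046, 0.706, -0.706, -0.047]
ft_force: [0.1, -0.0, -3.2]
grip_width: 0.0137
time: 37.17
position: [0.5403, 0.2442, 0.1879]
tool_rot: [-0.046, -0.706, 0.706, 0.046]
ft_force: [-0.5, -0.3, -3.1]
grip_width: 0.0139
time: 37.8
position: [0.5359, 0.2673, 0.1879]
tool_rot: [-0.047, -0.706, 0.706, 0.047]
ft_force: [0.1, -0.4, -2.1]
grip_width: 0.0139
t 37.8 pos [0.5359 0.2673 0.1879] yawx 172.44 tilt y [ 0.0001 -0.0002 -1.    ] F [ 0.093  -0.4026 -2.0917] w 0.0139
delta tool [ 0.0012  0.0364 -0.0023]
exp disc [0.59 0.26 0.16] [171.75 424.97] lens [187.74 422.83]
```

View pics/t8s.png

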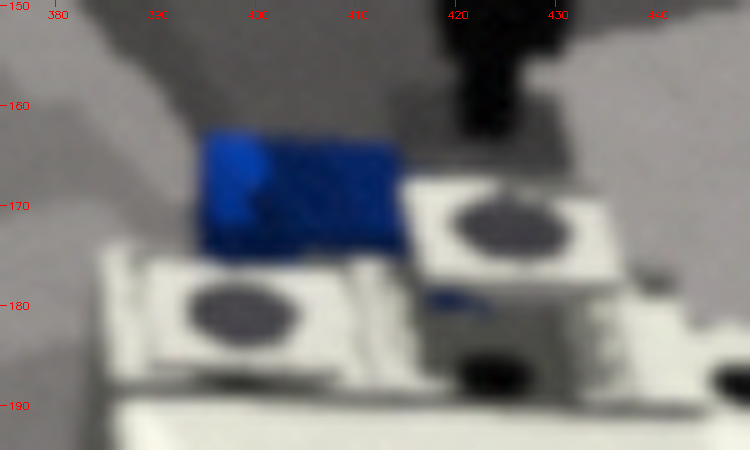

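```bash

python3 -m crank '[[[0,0,0,0.001,0.003,-0.0015,5],[0,0,0,0.001,0.006,-0.0015,5],[0,0,0,0,0.007,0,5],[0,0,0,0,0.006,0,5],[0,0,0,0,0.004,0,5]]]' 45
python3 - <<'E'
from h import *
show([.534,.2702,.1515])
p=snap('scene'); crop(p['img'],150,195,375,450,10,'t9s.png')
np.set_printoptions(precision=2,suppress=True)
d=fr(lifterF(),[[.0525,0,.007]])[0]; print('exp disc',d,proj(p,d))
E
```

```text
time: 38.48
position: [0.534, 0.2707, 0.1613]
tool_rot: [-0.046, -0.705, 0.706, 0.047]
ft_force: [0.1, -0.8, -1.8]
grip_width: 0.0141
t 38.48 pos [0.534  0.2707 0.1613] yawx 172.46 tilt y [-0.0008 -0.0002 -1.    ] F [ 0.1039 -0.7963 -1.8337] w 0.0141
delta tool [-0.0001  0.0098  0.0005]
exp disc [0.59 0.26 0.13] [179.86 424.44]
```

View pics/t9s.png

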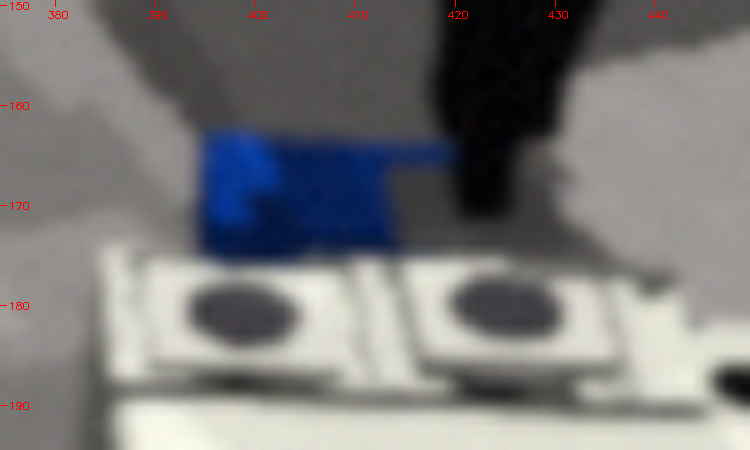

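```bash

python3 -m crank '[[[0,0,0,0,0.002,0,5],[0,0,0,0,0.002,0,5],[0,0,0,0,0.002,0,5],[0,0,0,0,0.002,0,5],[0,0,0,0,0.0015,0,5]]]' 45
python3 -m crank '[[[0,0,0,0,0.001,0,5],[0,0,0,0,0,0,5],[0,0,0,0,0,0,5],[0,0,0,0,0,0,5],[0,0,0,0,0,0,5]]]' 45
python3 - <<'E'
from h import *
show([.534,.2702,.1515])
p=snap('scene'); crop(p['img'],150,195,375,450,10,'t10s.png')
np.set_printoptions(precision=2,suppress=True)
for z in (.124,.128): print(z,proj(p,fr(STAND,[[0,0,z-.12]])[0]))
E
```

```text
time: 39.15
position: [0.5343, 0.2708, 0.1525]
tool_rot: [0.047, 0.706, -0.706, -0.046]
ft_force: [1.0, -0.1, -2.3]
grip_width: 0.0137
time: 39.78
position: [0.5342, 0.2708, 0.1515]
tool_rot: [0.047, 0.706, -0.706, -0.047]
ft_force: [-0.2, -0.1, -2.8]
grip_width: 0.0139
t 39.77 pos [0.5342 0.2708 0.1515] yawx 172.45 tilt y [ 0.0001  0.     -1.    ] F [-0.1723 -0.0701 -2.7603] w 0.0139
delta tool [ 0.0001 -0.      0.0006]
0.124 [181.68 423.95]
0.128 [180.43 424.18]
```

View pics/t10s.png

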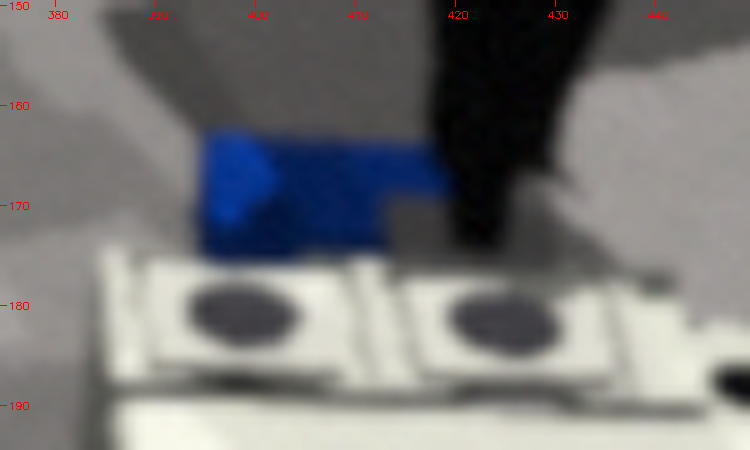

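Seated (disc at 181.6, 424.8). Withdraw.

```bash

python3 -m crank '[[[0,0,0,0.003,0,0,5],[0,0,0,0.006,0,0,5],[0,0,0,0.010,0,0,5],[0,0,0,0.012,0,0,5],[0,0,0,0.015,0,0,5]]]' 45
python3 -m crank '[[[0,0,0,0.015,0,0,5],[0,0,0,0.015,0,0,5],[0,0,0,0.015,0,0,5],[0,0,0,0.005,-0.02,0,5],[0,0,0,0,0,0,5]]]' 45
python3 - <<'E'
from h import *
show([.468,-.3015,.116])
p=snap('top'); crop(p['img'],175,220,180,270,8.5,'t11.png')
E
```

```text
time: 40.45
position: [0.4875, 0.2769, 0.1515]
tool_rot: [-0.046, -0.706, 0.706, 0.047]
ft_force: [0.1, -0.6, -2.1]
grip_width: 0.0137
time: 41.08
position: [0.4392, 0.284, 0.1726]
tool_rot: [0.047, 0.706, -0.705, -0.045]
ft_force: [0.0, 0.3, -2.1]
grip_width: 0.0138
t 41.08 pos [0.4392 0.284  0.1726] yawx 172.5 tilt y [ 0.0031  0.0011 -1.    ] F [ 0.0318  0.3351 -2.0914] w 0.0138
delta tool [-0.1048  0.056   0.5768]
```

View pics/t11.png

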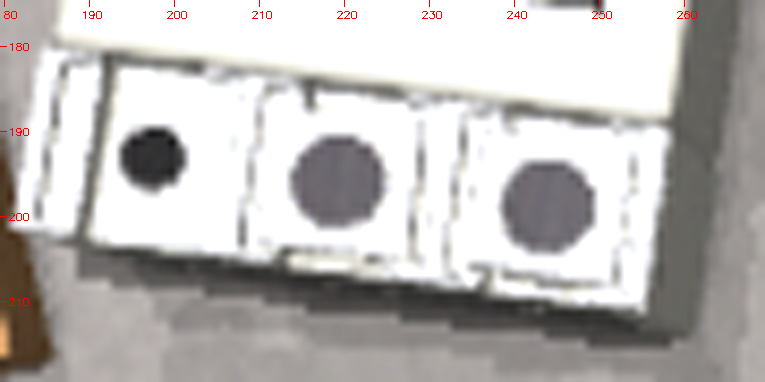

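```bash

python3 -m crank '[[[0,0,0,-0.004,0,0.0222,5],[0,0,0,-0.0081,0.003,0.0444,5],[0,0,0,-0.0081,0.005,0.0444,5],[0,0,0,-0.0081,0.005,0.0444,5],[0,0,0,-0.0081,0.005,0.0444,5]]]' 45
python3 -m crank '[[[0,0,0,-0.0081,0.005,0.0444,5],[0,0,0,-0.0081,0.005,0.0444,5],[0,0,0,-0.0081,0.005,0.0444,5],[0,0,0,-0.0081,0.005,0.0444,5],[0,0,0,-0.0081,0.005,0.0444,5]]]' 45
python3 -m crank '[[[0,0,0,-0.0081,0.005,0.0444,5],[0,0,0,-0.0081,0.004,0.0444,5],[0,0,0,-0.0081,0.004,0.0444,5],[0,-3,0,-0.004,0,0.0222,5],[0,-3.5,0,0,0,0,5]]]' 45
python3 -m crank '[[[0,0,0,0,0.008,0,5],[0,0,0,0,0.008,0,5],[0,0,0,0,0.005,0,5],[0,0,0,0,0,0,5],[0,0,0,0,0,0,5]]]' 45
python3 - <<'E'
from h import *
show([.468,-.302,.0915])
p=snap('top'); overlay(p,170,240,350,440,8,'r7.png',.001)
E
```

```text
time: 41.75
position: [0.449, 0.079, 0.1528]
tool_rot: [-0.047, -0.706, 0.706, 0.046]
ft_force: [0.0, -0.0, -2.6]
grip_width: 0.014
time: 42.38
position: [0.4598, -0.1467, 0.1277]
tool_rot: [0.047, 0.706, -0.706, -0.047]
ft_force: [0.3, 0.6, -2.3]
grip_width: 0.0136
time: 43.0
position: [0.4678, -0.3056, 0.1146]
tool_rot: [-0.007, -0.707, 0.708, 0.007]
ft_force: [0.1, 0.8, -1.1]
grip_width: 0.014
time: 43.62
position: [0.4677, -0.3026, 0.0945]
tool_rot: [-0.006, -0.707, 0.707, 0.006]
ft_force: [-1.2, 0.4, -1.9]
grip_width: 0.0137
t 43.62 pos [ 0.4677 -0.3026  0.0945] yawx 178.97 tilt y [ 0.0002 -0.0002 -1.    ] F [-1.2124  0.3633 -1.9188] w 0.0137
delta tool [-0.0003  0.003  -0.0006]
```

View pics/r7.png

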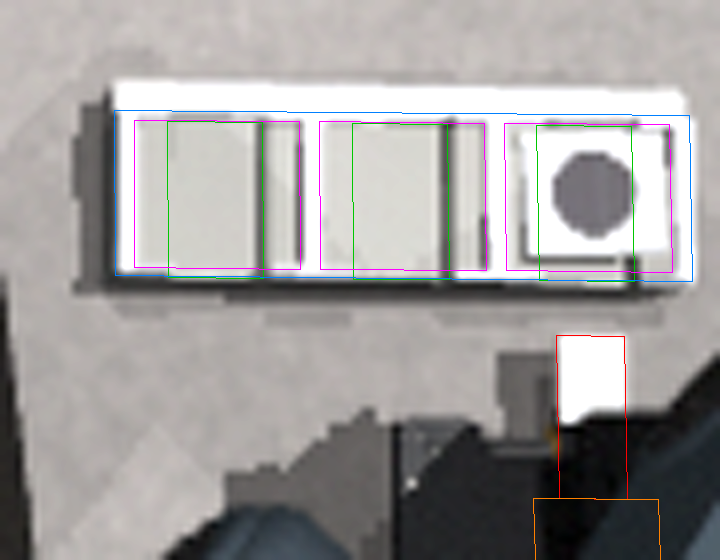

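```bash

python3 -m crank '[[[0,0,0,-0.002,0.0015,-0.0005,5],[0,0,0,-0.006,0.0015,0,5],[0,0,0,-0.012,0,0,5],[0,0,0,-0.014,0,0,5],[0,0,0,-0.014,0,0,5]]]' 45
python3 -m crank '[[[0,0,0,-0.012,0,0,5],[0,0,0,-0.008,0,0,5],[0,0,0,-0.005,0,0,5],[0,0,0,0,0,0,5],[0,0,0,0,-0.002,0,5]]]' 45
python3 -m crank '[[[0,0,0,0,-0.002,0,5],[0,0,0,0,-0.003,0,5],[0,0,0,0,-0.005,0,5],[0,0,0,0,-0.006,0,5],[0,0,0,0,-0.006,0,5]]]' 45
python3 - <<'E'
from h import *
show()
p=snap('scene'); overlay(p,170,245,180,280,8,'r8s.png',.001)
E
```

```text
time: 44.3
position: [0.5169, -0.3031, 0.0915]
tool_rot: [-0.007, -0.707, 0.707, 0.006]
ft_force: [-0.2, -0.3, -1.4]
grip_width: 0.014
time: 44.92
position: [0.5399, -0.3032, 0.0933]
tool_rot: [0.006, 0.707, -0.707, -0.007]
ft_force: [-0.1, 0.4, -2.7]
grip_width: 0.0138
time: 45.55
position: [0.5406, -0.3035, 0.116]
tool_rot: [-0.007, -0.707, 0.707, 0.006]
ft_force: [0.3, -0.8, -1.9]
grip_width: 0.0136
t 45.55 pos [ 0.5406 -0.3035  0.116 ] yawx 178.96 tilt y [ 0.0002 -0.0002 -1.    ] F [ 0.2645 -0.834  -1.9356] w 0.0136
```

View pics/r8s.png

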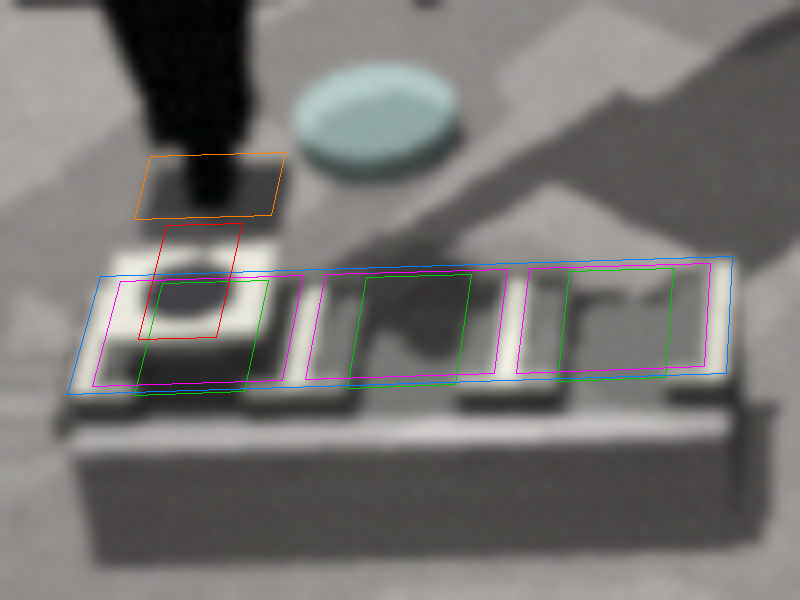

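```bash

python3 -m crank '[[[0,0,0,0,-0.008,0,5],[0,0,0,0,-0.011,0,5],[0,0,0,0,-0.014,0,5],[0,0,0,0,-0.014,-0.003,5],[0,0,0,0,-0.011,-0.007,5]]]' 45
python3 -m crank '[[[0,0,0,0,-0.008,-0.011,5],[0,0,0,0,-0.004,-0.015,5],[0,0.5,0,0,0,-0.018,5],[0,0.5,0,0,0,-0.018,5],[0,0.5,0,0,0,-0.018,5]]]' 45
python3 -m crank '[[[0,0.5,0,0,0,-0.02,5],[0,0.5,0,0,0,-0.02,5],[0,0.5,0,0,0,-0.02,5],[0,0.5,0,0,0,-0.02,5],[0,0.5,0,0,0,-0.02,5]]]' 45
python3 -m crank '[[[0,0.5,0,0,0,-0.02,5],[0,0.5,0,0,0,-0.02,5],[0,0.5,0,0,0,-0.02,5],[0,0.5,0,0,0,-0.02,5],[0,0.5,0,0,0,-0.02,5]]]' 45
python3 - <<'E'
from h import *
p=snap('top')
import cv2
for roi in((185,207,208,230),(188,210,234,256)):
    r0,r1,c0,c1=roi; g=p['img'][r0:r1,c0:c1].mean(2).astype(np.uint8); m=(g<130).astype(np.uint8)
    n,l,s,ce=cv2.connectedComponentsWithStats(m); i=1+np.argmax(s[1:,4]); rc=ce[i][::-1]+[r0,c0]; print(s[i,4],rc,ray(p,rc,.124))
r0,r1,c0,c1=185,202,190,206; g=p['img'][r0:r1,c0:c1].mean(2).astype(np.uint8); m=(g<130).astype(np.uint8)
n,l,s,ce=cv2.connectedComponentsWithStats(m); i=1+np.argmax(s[1:,4]); rc=ce[i][::-1]+[r0,c0]; print('hole0',s[i,4],rc,ray(p,rc,.108))
show([.5957-.0533*.9912+.0015*.1323,.3282+.0533*.1323+.0015*.9912,.187])
E
```

```text
time: 46.22
position: [0.541, -0.2936, 0.1749]
tool_rot: [-0.007, -0.707, 0.707, 0.006]
ft_force: [-0.2, 0.7, -1.6]
grip_width: 0.0133
time: 46.85
position: [0.5424, -0.2118, 0.1851]
tool_rot: [0.015, 0.707, -0.707, -0.016]
ft_force: [0.1, -0.6, -2.0]
grip_width: 0.0135
time: 47.48
position: [0.5486, -0.1122, 0.1852]
tool_rot: [0.031, 0.707, -0.706, -0.031]
ft_force: [-0.1, -0.2, -2.8]
grip_width: 0.0139
time: 48.1
position: [0.559, -0.0128, 0.1852]
tool_rot: [0.046, 0.706, -0.705, -0.047]
ft_force: [-0.2, 0.8, -1.7]
grip_width: 0.0138
95 [196.         219.18947368] [0.58619567 0.26441129 0.124     ]
94 [198.87234043 244.05319149] [0.57765696 0.19642611 0.124     ]
hole0 46 [193.13043478 197.5       ] [0.59661944 0.32848803 0.108     ]
t 48.15 pos [ 0.559  -0.0103  0.1852] yawx 172.5 tilt y [-0.0005  0.0024 -1.    ] F [ 0.1634  0.7835 -2.1312] w 0.0144
delta tool [ 0.0611 -0.0009 -0.342 ]
```

```bash

python3 -m crank '[[[0,0,0,0.002,0,-0.02,5],[0,0,0,0.003,0,-0.02,5],[0,0,0,0.004,0,-0.02,5],[0,0,0,0.004,0,-0.02,5],[0,0,0,0.004,0,-0.02,5]]]' 45
python3 -m crank '[[[0,0,0,0.004,0,-0.02,5],[0,0,0,0.004,0,-0.02,5],[0,0,0,0.004,0,-0.02,5],[0,0,0,0.004,0,-0.02,5],[0,0,0,0.004,0,-0.02,5]]]' 45
python3 -m crank '[[[0,0,0,0.004,0,-0.02,5],[0,0,0,0.004,0,-0.02,5],[0,0,0,0.004,0,-0.02,5],[0,0,0,0.004,0,-0.018,5],[0,0,0,0.003,0,-0.016,5]]]' 45
python3 -m crank '[[[0,0,0,0.003,0,-0.013,5],[0,0,0,0.002,0,-0.010,5],[0,0,0,0,0,-0.007,5],[0,0,0,0,0,-0.004,5],[0,0,0,0,0,0,5]]]' 45
python3 - <<'E'
from h import *
show([.5957-.0533*.9912+.0015*.1323,.3282+.0533*.1323+.0015*.9912,.1515])
p=snap('scene'); crop(p['img'],150,195,400,475,10,'t12s.png')
d=fr(lifterF(),[[.0533,-.0015,.007]])[0]; print('exp disc',d,proj(p,d),'lens',proj(p,fr(STAND,[[0,.066,-.0155]])[0]))
E
```

```text
time: 48.78
position: [0.5554, 0.0886, 0.1855]
tool_rot: [0.046, 0.706, -0.706, -0.046]
ft_force: [0.7, 0.6, -2.6]
grip_width: 0.0137
time: 49.4
position: [0.5488, 0.1902, 0.1854]
tool_rot: [-0.046, -0.706, 0.706, 0.047]
ft_force: [1.2, -0.4, -1.9]
grip_width: 0.0137
time: 50.02
position: [0.5422, 0.2858, 0.1854]
tool_rot: [-0.046, -0.706, 0.706, 0.046]
ft_force: [0.6, -0.7, -2.5]
grip_width: 0.014
time: 50.65
position: [0.5421, 0.3188, 0.1854]
tool_rot: [-0.047, -0.706, 0.706, 0.047]
ft_force: [0.5, 0.1, -2.8]
grip_width: 0.014
t 50.65 pos [0.5421 0.3188 0.1854] yawx 172.45 tilt y [ 0.     -0.0002 -1.    ] F [ 0.4683  0.0932 -2.8008] w 0.014
delta tool [ 0.0014  0.0339 -0.0179]
exp disc [0.5946 0.3101 0.1534] [173.3178 444.6973] lens [188.7105 448.2369]
```

View pics/t12s.png

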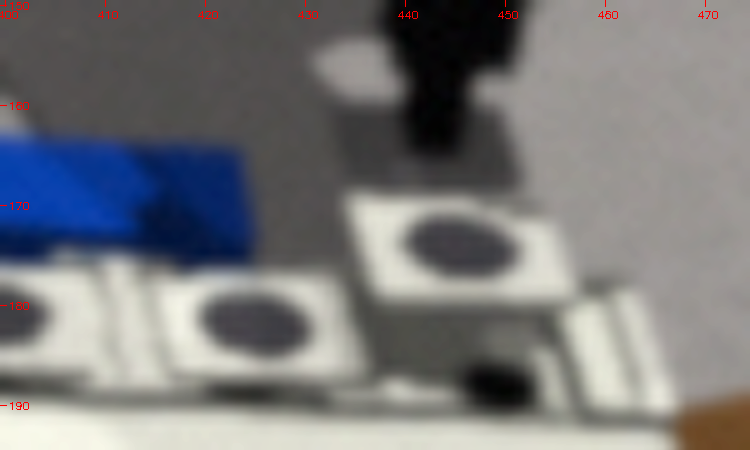

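```bash

python3 -m crank '[[[0,0,0,0,0,-0.003,5],[0,0,0,0,0,-0.005,5],[0,0,0,0.0007,0.002,-0.005,5],[0,0,0,0.0007,0.004,-0.003,5],[0,0,0,0,0.005,-0.0015,5]]]' 45
python3 -m crank '[[[0,0,0,0,0.006,0,5],[0,0,0,0,0.004,0,5],[0,0,0,0,0.002,0,5],[0,0,0,0,0,0,5],[0,0,0,0,0,0,5]]]' 45
python3 - <<'E'
from h import *
show([.5957-.0533*.9912+.0015*.1323,.3282+.0533*.1323+.0015*.9912,.1515])
p=snap('scene'); crop(p['img'],150,195,400,475,10,'t13s.png')
E
```

```text
time: 51.32
position: [0.5426, 0.3367, 0.174]
tool_rot: [-0.046, -0.706, 0.706, 0.046]
ft_force: [0.6, 0.5, -1.9]
grip_width: 0.014
time: 51.95
position: [0.543, 0.3364, 0.1626]
tool_rot: [0.047, 0.706, -0.706, -0.046]
ft_force: [-0.3, -0.3, -1.3]
grip_width: 0.0138
t 51.95 pos [0.543  0.3364 0.1626] yawx 172.45 tilt y [ 0.0004  0.0002 -1.    ] F [-0.2524 -0.3306 -1.2621] w 0.0138
delta tool [-0.      0.0111 -0.0003]
```

View pics/t13s.png

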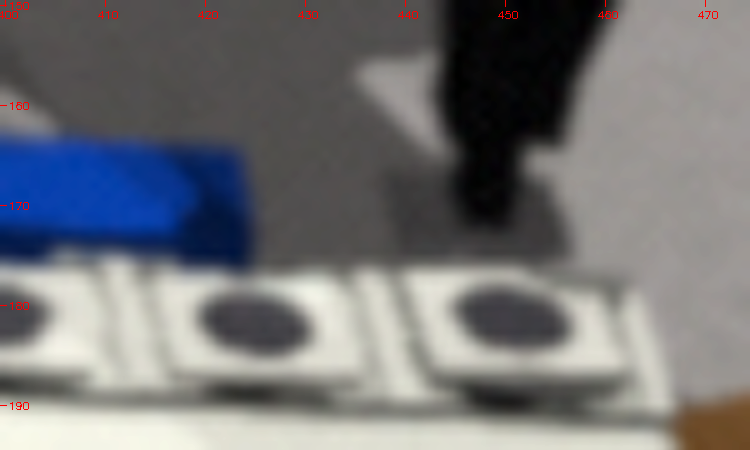

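```bash

python3 -m crank '[[[0,0,0,0,0.002,0,5],[0,0,0,0,0.002,0,5],[0,0,0,0,0.002,0,5],[0,0,0,0,0.002,0,5],[0,0,0,0,0.002,0,5]]]' 45
python3 -m crank '[[[0,0,0,0,0.001,0,5],[0,0,0,0,0,0,5],[0,0,0,0,0,0,5],[0,0,0,0,0,0,5],[0,0,0,0,0,0,5]]]' 45
python3 - <<'E'
from h import *
show([.5957-.0533*.9912+.0015*.1323,.3282+.0533*.1323+.0015*.9912,.1515])
p=snap('scene'); crop(p['img'],150,195,400,475,10,'t14s.png')
for z in (.124,.128): print(z,proj(p,fr(STAND,[[0,.066,z-.12]])[0]))
E
```

```text
time: 52.62
position: [0.5429, 0.3365, 0.1524]
tool_rot: [0.047, 0.706, -0.706, -0.046]
ft_force: [-0.4, 0.1, -2.2]
grip_width: 0.0136
time: 53.25
position: [0.5429, 0.3364, 0.1515]
tool_rot: [0.047, 0.706, -0.706, -0.047]
ft_force: [0.6, 0.4, -2.0]
grip_width: 0.0138
t 53.25 pos [0.5429 0.3364 0.1515] yawx 172.45 tilt y [ 0.0001  0.0001 -1.    ] F [ 0.5747  0.4466 -1.9711] w 0.0138
delta tool [-0.0001  0.     -0.0003]
0.124 [182.6566 449.6207]
0.128 [181.3992 449.9082]
```

View pics/t14s.png

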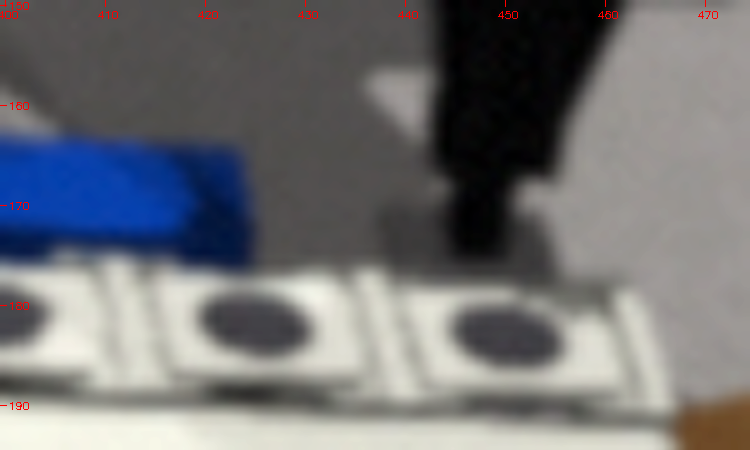

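Seated (182.9, 450.3). Withdraw, then check from the top.

```bash

python3 -m crank '[[[0,0,0,0.003,0,0,5],[0,0,0,0.006,0,0,5],[0,0,0,0.010,0,0,5],[0,0,0,0.012,0,0,5],[0,0,0,0.015,0,0,5]]]' 45
python3 -m crank '[[[0,0,0,0.015,0,0,5],[0,0,0,0.015,0,0,5],[0,0,0,0.015,0,0,5],[0,0,0,0.005,-0.01,0,5],[0,0,0,0,0,0,5]]]' 45
python3 - <<'E'
from h import *
show([.499,-.06,.12])
p=snap('top'); crop(p['img'],175,220,180,270,8.5,'t15.png')
for c in ((180,206,186,210),(185,207,208,230),(188,210,234,256)):
    r0,r1,c0,c1=c; g=p['img'][r0:r1,c0:c1].mean(2).astype(np.uint8); m=(g<130).astype(np.uint8)
    n,l,s,ce=cv2.connectedComponentsWithStats(m); i=1+np.argmax(s[1:,4]); rc=ce[i][::-1]+[r0,c0]; X=ray(p,rc,.124); a=np.radians(-7.6); d=X[:2]-[.587,.2628]
    print(s[i,4],X,'stand xy',d[0]*np.cos(a)+d[1]*np.sin(a),-d[0]*np.sin(a)+d[1]*np.cos(a))
E
```

```text
time: 53.92
position: [0.4962, 0.3426, 0.1515]
tool_rot: [0.046, 0.706, -0.706, -0.047]
ft_force: [0.8, 0.2, -1.9]
grip_width: 0.0136
time: 54.55
position: [0.4484, 0.3497, 0.1627]
tool_rot: [0.047, 0.706, -0.705, -0.045]
ft_force: [-0.5, 0.2, -1.4]
grip_width: 0.0136
t 54.55 pos [0.4484 0.3497 0.1627] yawx 172.49 tilt y [ 0.0029  0.0013 -1.    ] F [-0.5022  0.1889 -1.4337] w 0.0136
delta tool [-0.1037  0.0424  0.3996]
94 [0.5959 0.3279 0.124 ] stand xy 0.00019897405010803337 0.06566406393497635
95 [0.5862 0.2644 0.124 ] stand xy -0.0010103664012850867 0.0014907552079020648
95 [0.5775 0.1965 0.124 ] stand xy -0.0006360417526245325 -0.06698917500228692
```

View pics/t15.png

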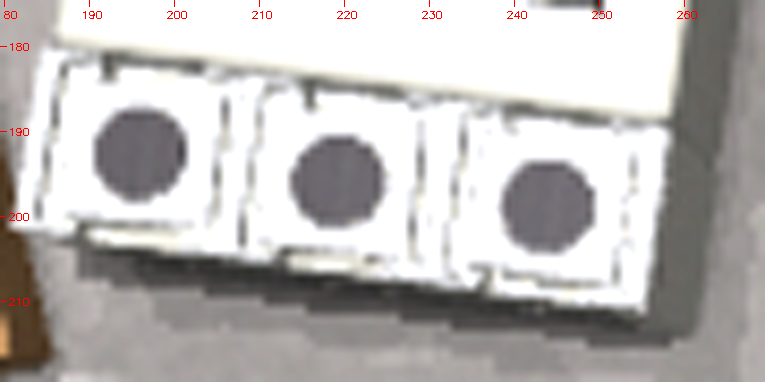

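```bash

python3 -m crank '[[[0,0,0,-0.0046,0,0.02,5],[0,0,0,-0.0093,0,0.0394,5],[0,0,0,-0.0093,0,0.0394,5],[0,0,0,-0.0093,0,0.0394,5],[0,0,0,-0.0093,0,0.0394,5]]]' 45
python3 -m crank '[[[0,0,0,-0.0093,0.005,0.0394,5],[0,0,0,-0.0093,0.010,0.0394,5],[0,0,0,-0.0093,0.015,0.0394,5],[0,0,0,-0.0093,0.015,0.0394,5],[0,0,0,-0.0047,0.015,0.0194,5]]]' 45
python3 -m crank '[[[0,0,0,0,0.015,0,5],[0,0,0,0,0.015,0,5],[0,0,0,0,0.01,0,5],[0,0,0,0,0,0,5],[0,0,0,0,0,0,5]]]' 45
python3 - <<'E'
from h import *
show([.485,-.013,.040])
p=snap('top'); overlay(p,185,265,270,370,7,'m1.png',.001)
E
```

```text
time: 55.22
position: [0.466, 0.1649, 0.1614]
tool_rot: [-0.047, -0.705, 0.706, 0.047]
ft_force: [0.3, 0.7, -1.8]
grip_width: 0.0138
time: 55.85
position: [0.4845, -0.017, 0.1011]
tool_rot: [-0.048, -0.705, 0.706, 0.047]
ft_force: [0.1, -0.1, -1.6]
grip_width: 0.0142
time: 56.48
position: [0.4843, -0.0133, 0.0617]
tool_rot: [-0.046, -0.706, 0.706, 0.046]
ft_force: [0.2, 0.3, -1.6]
grip_width: 0.0135
t 56.48 pos [ 0.4843 -0.0133  0.0617] yawx 172.5 tilt y [ 0.0006 -0.0002 -1.    ] F [ 0.1809  0.2797 -1.5701] w 0.0135
delta tool [-0.0006  0.0217 -0.0004]
```

View pics/m1.png

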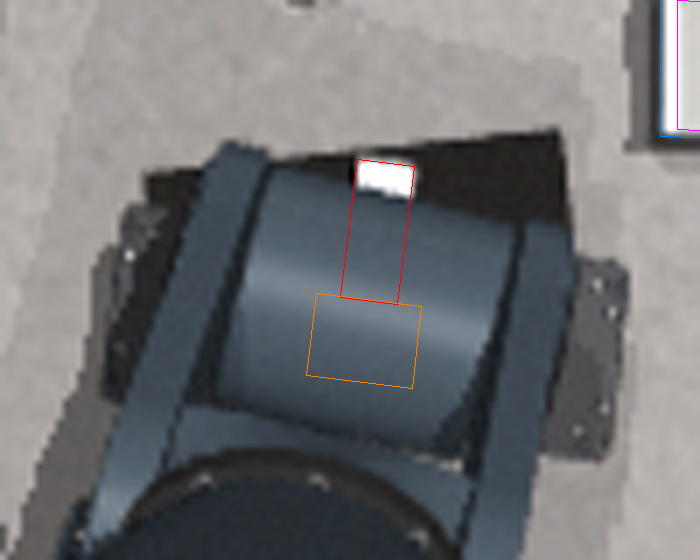

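```bash

python3 -m crank '[[[0,0,0,0.004,0.007,0,5],[0,0,0,0.003,0.007,0,5],[0,0,0,0,0.004,0,5],[0,0,0,0,0.002,0,5],[0,0,0,0,0.001,0,5]]]' 45
python3 -c "
from h import *
show([.478,-.013,.040])"
```

```text
time: 57.15
position: [0.4773, -0.0126, 0.0403]
tool_rot: [-0.047, -0.706, 0.706, 0.047]
ft_force: [0.5, -0.3, -2.4]
grip_width: 0.0138
t 57.15 pos [ 0.4773 -0.0126  0.0403] yawx 172.46 tilt y [ 0. -0. -1.] F [ 0.4616 -0.2927 -2.4195] w 0.0138
delta tool [-0.0008  0.0003  0.0003]
```

```bash

python3 -m crank '[[[0,0,0,0,0.0005,0,5],[0,0,0,0,0,0,5],[0,0,0,0,0,0,5],[0,0,0,0,0,0,10],[0,0,0,0,0,0,20]]]' 10
python3 -c "
from h import *
show([.478,-.013,.040])"
python3 -m crank '[[[0,0,0,0,0,0,35],[0,0,0,0,0,0,60],[0,0,0,0,0,0,100],[0,0,0,0,0,0,100],[0,0,0,0,-0.02,0,100]]]' 10
python3 -m crank '[[[0,0,0,0,-0.04,0,100],[0,0,0,0,-0.04,0,100],[0,0,0,0,-0.02,0,100],[0,0,0,0,0,0,100],[0,0,0,0,0,0,100]]]' 10
python3 - <<'E'
from h import *
show([.693,-.0066,.16])
p=snap('scene'); crop(p['img'],165,265,265,375,7,'m2s.png')
E
```

```text
time: 57.78
position: [0.4774, -0.0126, 0.0401]
tool_rot: [-0.047, -0.706, 0.706, 0.046]
ft_force: [-0.7, -0.1, 0.5]
grip_width: 0.0161
t 57.77 pos [ 0.4774 -0.0126  0.0401] yawx 172.46 tilt y [ 0.0006 -0.0002 -1.    ] F [-0.708  -0.0791  0.5158] w 0.0161
delta tool [-0.0007  0.0001  0.0003]
time: 58.4
position: [0.4762, -0.0124, 0.0592]
tool_rot: [0.045, 0.706, -0.705, -0.048]
ft_force: [0.4, 0.8, 0.4]
grip_width: 0.0595
time: 59.02
position: [0.4764, -0.0124, 0.1592]
tool_rot: [0.046, 0.706, -0.705, -0.047]
ft_force: [-0.1, -0.4, -0.0]
grip_width: 0.0865
t 59.02 pos [ 0.4764 -0.0124  0.1592] yawx 172.45 tilt y [-0.0015  0.0004 -1.    ] F [-0.1478 -0.3524 -0.0288] w 0.0865
delta tool [-0.2139 -0.0011 -0.0342]
```

View pics/m2s.png

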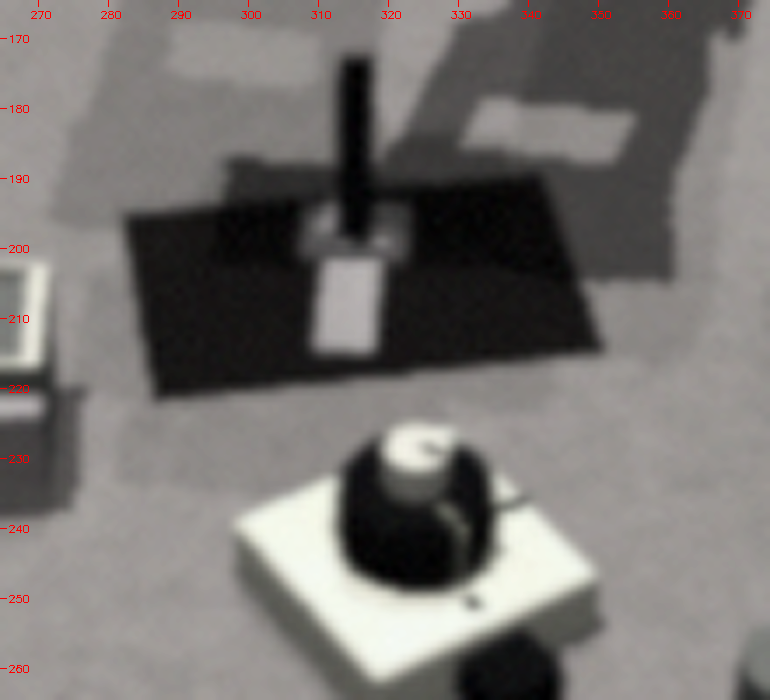

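```bash

python3 -m crank '[[[0,0,0,-0.0428,0,-0.0068,100],[0,0,0,-0.0428,0,-0.0068,100],[0,0,0,-0.0428,0,-0.0068,100],[0,0,0,-0.0428,0,-0.0068,100],[0,0,0,-0.0428,0,-0.0068,100]]]' 15
python3 -m crank '[[[0,0,0,0,0,0,100],[0,0,0,0,0,0,100],[0,0,0,0,0.02,0,100],[0,0,0,0,0.02,0,100],[0,0,0,0,0,0,100]]]' 15
python3 -c "
from h import *
show([.693,-.007,.044])"
```

```text
time: 59.7
position: [0.6941, -0.0068, 0.1576]
tool_rot: [0.045, 0.706, -0.705, -0.048]
ft_force: [0.5, -0.5, 0.7]
grip_width: 0.0873
time: 60.32
position: [0.691, -0.0066, 0.1166]
tool_rot: [0.044, 0.706, -0.705, -0.049]
ft_force: [0.4, -0.7, -0.2]
grip_width: 0.0866
t 60.33 pos [ 0.691  -0.0066  0.1166] yawx 172.44 tilt y [-0.0068  0.0012 -1.    ] F [ 0.3974 -0.6748 -0.1629] w 0.0866
delta tool [-0.0025  0.0726  0.0001]
```

```bash

python3 -m crank '[[[0,0,0,-0.001,0.018,0,100],[0,0,0,0,0.018,0,100],[0,0,0,0,0.018,0,100],[0,0,0,0,0.018,0,100],[0,0,0,0,0,0,100]]]' 15
python3 -m crank '[[[0,0,0,0,0,0,100],[0,0,0,0,0,0,100],[0,0,0,0,0,0,80],[0,0,0,0,0,0,70],[0,0,0,0,0,0,70]]]' 15
python3 - <<'E'
from h import *
show([.693,-.007,.044])
p=snap('scene'); crop(p['img'],190,290,270,400,6,'k5s.png')
E
```

```text
time: 60.95
position: [0.6931, -0.0068, 0.0454]
tool_rot: [0.045, 0.706, -0.705, -0.048]
ft_force: [-0.1, 0.3, -0.2]
grip_width: 0.0872
time: 61.58
position: [0.6948, -0.0071, 0.0482]
tool_rot: [-0.047, -0.706, 0.706, 0.046]
ft_force: [0.1, 0.4, -0.7]
grip_width: 0.0658
t 61.58 pos [ 0.6948 -0.0071  0.0482] yawx 172.46 tilt y [ 0.0004 -0.0001 -1.    ] F [ 0.1138  0.4384 -0.6945] w 0.0658
delta tool [0.0018 0.0042 0.0002]
```

View pics/k5s.png

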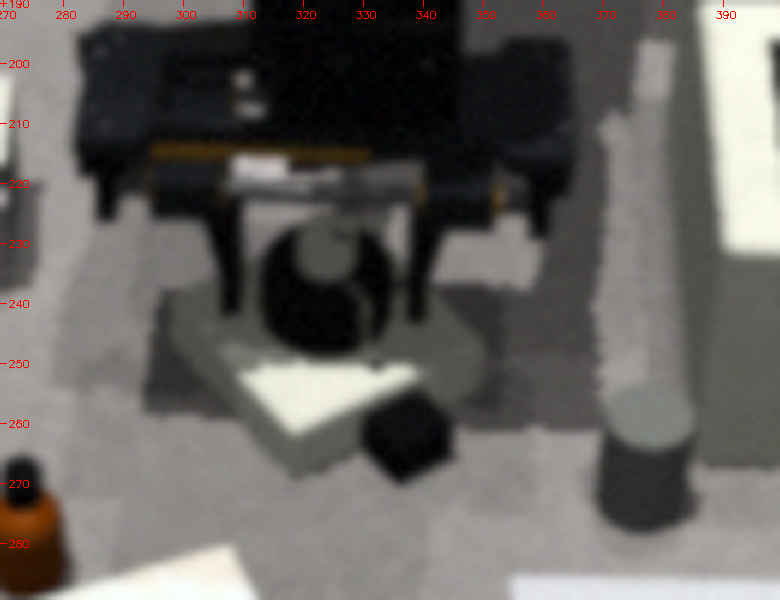

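```bash

python3 -m crank '[[[0,0,0,0.001,0.002,0,70],[0,0,0,0.0008,0.002,0,70],[0,0,0,0,0,0,65],[0,0,0,0,0,0,50],[0,0,0,0,0,0,50]]]' 15
python3 -m crank '[[[0,0,0,0,0,0,45],[0,0,0,0,0,0,45],[0,0,0,0,0,0,45],[0,0,0,0,0,0,45],[0,0,0,0,0,0,45]]]' 15
python3 -c "
from h import *
show([.693,-.007,.044]);print(pose()[2]['moment'])"
```

```text
time: 62.25
position: [0.6929, -0.0062, 0.0438]
tool_rot: [0.047, 0.706, -0.705, -0.047]
ft_force: [0.7, 2.3, -0.9]
grip_width: 0.0536
time: 62.88
position: [0.6929, -0.0062, 0.0438]
tool_rot: [0.047, 0.706, -0.705, -0.047]
ft_force: [1.3, 5.4, -2.2]
grip_width: 0.054
t 62.88 pos [ 0.6929 -0.0062  0.0438] yawx 172.45 tilt y [-0.0001  0.0009 -1.    ] F [ 1.3205  5.4464 -2.1569] w 0.054
delta tool [-0.0002 -0.0002  0.0007]
[ 0.8202  0.0122 -0.0259]
```

```bash

python3 -m crank '[[[0,-8,0,0,0,0,45],[0,-8,0,0,0,0,45],[0,-8,0,0,0,0,45],[0,-8,0,0,0,0,45],[0,-8,0,0,0,0,45]]]' 15
python3 -m crank '[[[0,-8,0,0,0,0,45],[0,-8,0,0,0,0,45],[0,-8,0,0,0,0,45],[0,-8,0,0,0,0,45],[0,-6,0,0,0,0,45]]]' 15
python3 -m crank '[[[0,-4,0,0,0,0,45],[0,-2,0,0,0,0,45],[0,-1.9,0,0,0,0,45],[0,0,0,0,0,0,45],[0,0,0,0,0,0,45]]]' 15
python3 -c "
from h import *
show([.693,-.007,.044]);print(pose()[2]['moment'])"
```

```text
time: 63.5
position: [0.6929, -0.0061, 0.0438]
tool_rot: [-0.199, 0.679, -0.678, 0.199]
ft_force: [1.9, 6.2, -2.3]
grip_width: 0.0534
time: 64.12
position: [0.6928, -0.006, 0.0438]
tool_rot: [-0.409, 0.577, -0.577, 0.409]
ft_force: [1.6, 6.2, -1.2]
grip_width: 0.0536
time: 64.75
position: [0.6928, -0.006, 0.0438]
tool_rot: [-0.447, 0.548, -0.548, 0.447]
ft_force: [1.4, 5.3, -1.6]
grip_width: 0.0538
t 64.75 pos [ 0.6928 -0.006   0.0438] yawx -101.63 tilt y [-0.0003  0.0011 -1.    ] F [ 1.4095  5.303  -1.647 ] w 0.0538
delta tool [ 0.0009 -0.0002  0.0004]
[ 0.8298 -0.1311  0.0823]
```

Release, go up and look.

```bash

python3 -m crank '[[[0,0,0,0,0,0,70],[0,0,0,0,0,0,100],[0,0,0,0,0,0,100],[0,0,0,0,0,0,100],[0,0,0,0,-0.02,0,100]]]' 15
python3 -m crank '[[[0,0,0,0,-0.03,0,100],[0,0,0,0,-0.04,0,100],[0,0,0,0,-0.03,0,100],[0,0,0,0.05,0,0,100],[0,0,0,0.05,0,0,100]]]' 15
python3 -m crank '[[[0,0,0,0.05,0,0,100],[0,0,0,0.05,0,0,100],[0,0,0,0.05,0,0,100],[0,0,0,0,0,0,100],[0,0,0,0,0,0,100]]]' 15
python3 - <<'E'
from h import *
show()
p=snap('top','top_f.png'); crop(p['img'],135,195,285,355,10,'k6.png')
p=snap('scene'); crop(p['img'],190,290,270,400,6,'k6s.png')
E
```

```text
time: 65.38
position: [0.6914, -0.0068, 0.0629]
tool_rot: [-0.448, 0.549, -0.547, 0.446]
ft_force: [-0.0, 0.3, 0.4]
grip_width: 0.0856
time: 66.0
position: [0.6734, -0.1053, 0.1666]
tool_rot: [0.447, -0.546, 0.549, -0.448]
ft_force: [0.7, 0.1, -0.2]
grip_width: 0.087
time: 66.62
position: [0.6426, -0.2516, 0.165]
tool_rot: [0.446, -0.548, 0.548, -0.447]
ft_force: [-0.5, 0.9, 0.5]
grip_width: 0.0872
t 66.62 pos [ 0.6426 -0.2516  0.165 ] yawx -101.68 tilt y [ 0.0009  0.0001 -1.    ] F [-0.453   0.862   0.4795] w 0.0872
```

View pics/k6.png

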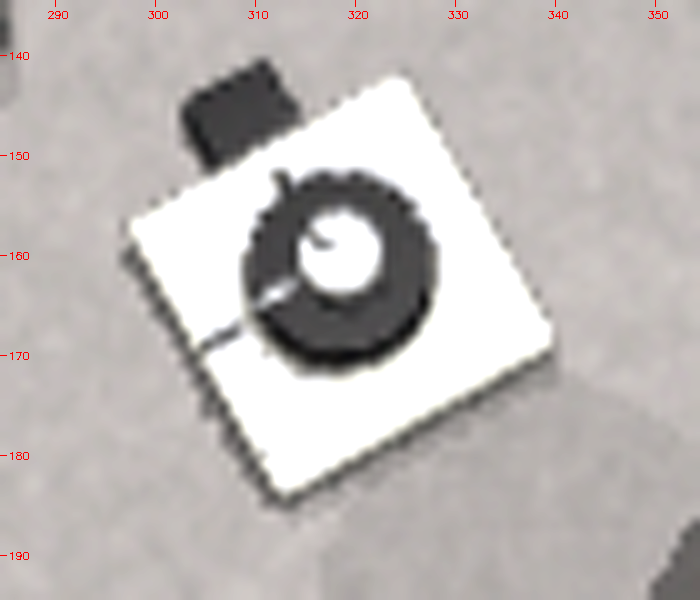

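View pics/k6s.png

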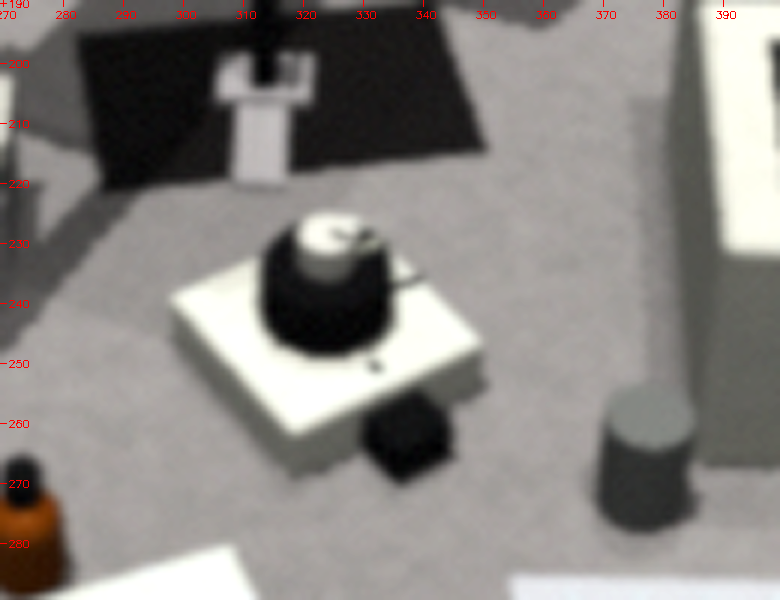

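View pics/top_f.png

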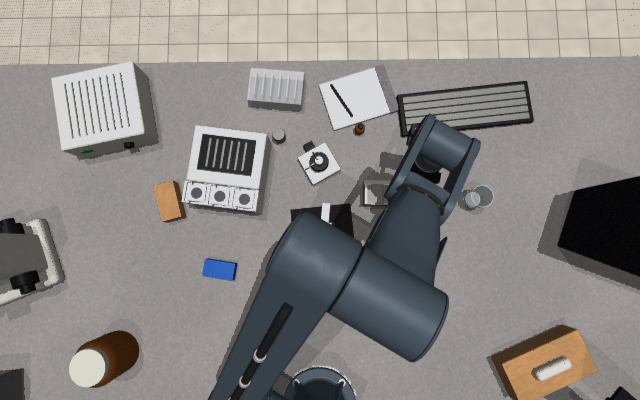

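The pointer is on the long mark and the fine mark is unchanged. However, the lifter has been knocked forward and its tip now overhangs the mat edge (scene row 220). I'll clear the view and mend it.

```bash

python3 -m crank '[[[0,0,0,0.038,-0.005,-0.029,100],[0,0,0,0.038,-0.005,-0.029,100],[0,0,0,0.038,0,-0.029,100],[0,0,0,0.038,0,-0.029,100],[0,0,0,0.038,0,-0.029,100]]]' 15
python3 -m crank '[[[0,0,0,0.038,0,-0.029,100],[0,0,0,0.038,0,-0.029,100],[0,0,0,0.038,0,-0.029,100],[0,0,0,0,0,0,100],[0,0,0,0,0,0,100]]]' 15
python3 - <<'E'
from h import *
show()
p=snap('top'); crop(p['img'],185,260,280,360,9,'m3.png')
E
```

```text
time: 67.35
position: [0.4621, -0.4079, 0.1744]
tool_rot: [0.447, -0.547, 0.548, -0.447]
ft_force: [-0.5, -0.7, 0.5]
grip_width: 0.0872
time: 67.97
position: [0.3549, -0.5014, 0.174]
tool_rot: [-0.447, 0.548, -0.548, 0.447]
ft_force: [-0.8, -0.1, -0.4]
grip_width: 0.0871
t 67.97 pos [ 0.3549 -0.5014  0.174 ] yawx -101.58 tilt y [ 0.0003  0.0009 -1.    ] F [-0.7822 -0.1332 -0.4339] w 0.0871
```

View pics/m3.png

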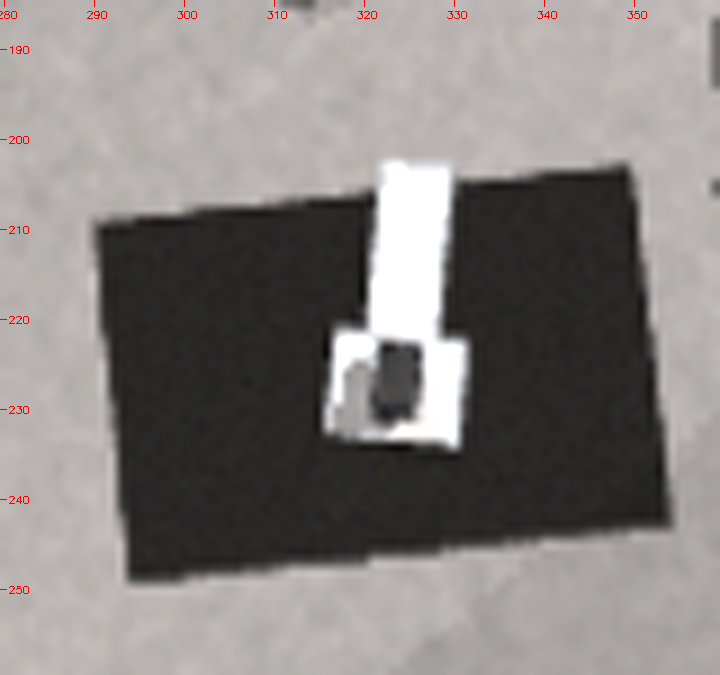

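```bash

python3 - <<'E'
from h import *
np.set_printoptions(precision=4,suppress=True)
p=snap('top')
h=ray(p,(227.4,323.5),.006); t=ray(p,(202.5,326),.003); k=ray(p,(226.3,323.3),.087)
d=t-h; print(h,t,k,np.degrees(np.arctan2(d[1],d[0])),np.hypot(d[0],d[1]))
show([h[0],h[1],.16])
E
```

```text
[ 0.503  -0.0196  0.006 ] [ 0.5774 -0.0278  0.003 ] [ 0.5028 -0.0186  0.087 ] -6.347408304412477 0.07485629279469613
t 68.08 pos [ 0.3553 -0.5011  0.174 ] yawx -101.5 tilt y [ 0.0001  0.0007 -1.    ] F [ 1.0488 -0.9211 -0.1358] w 0.087
delta tool [-0.5013  0.0144  0.0486]
```

```bash

python3 -m crank '[[[0,0,0,-0.0557,0,0.0054,100],[0,0,0,-0.0557,0,0.0054,100],[0,0,0,-0.0557,0,0.0054,100],[0,0,0,-0.0557,0,0.0054,100],[0,0,0,-0.0557,0,0.0054,100]]]' 15
python3 -m crank '[[[0,0,0,-0.0557,0,0.0054,100],[0,0,0,-0.0557,0,0.0054,100],[0,0,0,-0.0557,0,0.0054,100],[0,0,0,-0.0557,0,0.0054,100],[0,5,0,0,0,0,100]]]' 15
python3 -m crank '[[[0,10,0,0,0,0,100],[0,10,0,0,0,0,100],[0,10,0,0,0,0,100],[0,10,0,0,0,0,100],[0,10,0,0,0,0,100]]]' 15
python3 -m crank '[[[0,10,0,0,0,0,100],[0,10,0,0,0,0,100],[0,10,0,0,0,0,100],[0,0,0,0,0,0,100],[0,0,0,0,0,0,100]]]' 15
python3 -c "
from h import *
show([.503,-.0192,.040])"
```

```text
time: 68.7
position: [0.4376, -0.2322, 0.1742]
tool_rot: [0.447, -0.547, 0.548, -0.447]
ft_force: [0.9, 0.4, -0.8]
grip_width: 0.0872
time: 69.32
position: [0.5031, -0.0159, 0.1742]
tool_rot: [-0.424, 0.566, -0.566, 0.425]
ft_force: [-0.1, 0.3, -0.3]
grip_width: 0.0872
time: 69.95
position: [0.5026, -0.0197, 0.1741]
tool_rot: [-0.142, 0.693, -0.693, 0.142]
ft_force: [-0.5, 0.1, -0.7]
grip_width: 0.0869
time: 70.58
position: [0.5026, -0.0206, 0.174]
tool_rot: [0.04, 0.706, -0.706, -0.04]
ft_force: [0.7, -0.5, 0.3]
grip_width: 0.0869
t 70.58 pos [ 0.5026 -0.0206  0.174 ] yawx 173.58 tilt y [ 0.  0. -1.] F [ 0.704  -0.4511  0.2781] w 0.0869
delta tool [-0.0002  0.134  -0.0014]
```

```bash

python3 -m crank '[[[0,0,0,0,0.03,-0.0014,100],[0,0,0,0,0.03,0,100],[0,0,0,0,0.03,0,100],[0,0,0,0,0.025,0,100],[0,0,0,0,0.019,0,100]]]' 15
python3 -m crank '[[[0,0,0,0,0,0,60],[0,0,0,0,0,0,35],[0,0,0,0,0,0,25],[0,0,0,0,0,0,20],[0,0,0,0,0,0,10]]]' 10
python3 -m crank '[[[0,0,0,0,0,0,5],[0,0,0,0,0,0,5],[0,0,0,0,0,0,5],[0,0,0,0,0,0,5],[0,0,0,0,0,0,5]]]' 10
python3 -c "
from h import *
show([.503,-.0192,.040])"
```

```text
time: 71.2
position: [0.5027, -0.0197, 0.0389]
tool_rot: [0.04, 0.706, -0.706, -0.04]
ft_force: [-0.2, 0.3, 0.2]
grip_width: 0.0871
time: 71.82
position: [0.5031, -0.0201, 0.0404]
tool_rot: [-0.041, -0.706, 0.706, 0.041]
ft_force: [-0.3, 0.2, -0.3]
grip_width: 0.045
time: 72.45
position: [0.5028, -0.02, 0.0399]
tool_rot: [0.041, 0.706, -0.706, -0.041]
ft_force: [1.1, 0.2, 0.1]
grip_width: 0.014
t 72.45 pos [ 0.5028 -0.02    0.0399] yawx 173.36 tilt y [-0.0002  0.0001 -1.    ] F [1.1454 0.2072 0.0817] w 0.014
delta tool [-0.0001 -0.0001 -0.0008]
```

```bash

python3 -m crank '[[[0,0,0,0,0,0,5],[0,0,0,0,0,0,5],[0,0,0,0,-0.005,0,5],[0,0,0,0,-0.005,0,5],[0,0,0,0.006,0,0,5]]]' 30
python3 -m crank '[[[0,0,0,0.010,0,0,5],[0,0,0,0.010,0,0,5],[0,0,0,0,0,0,5],[0,0,0,0,0.004,0,5],[0,0,0,0,0.004,0,5]]]' 30
python3 -m crank '[[[0,0,0,0,0.001,0,5],[0,0,0,0,0.001,0,5],[0,0,0,0,0,0,5],[0,0,0,0,0,0,5],[0,0,0,0,0,0,5]]]' 30
python3 -c "
from h import *
show()"
python3 -m crank '[[[0,0,0,0,0,0,10],[0,0,0,0,0,0,20],[0,0,0,0,0,0,50],[0,0,0,0,0,0,100],[0,0,0,0,0,0,100]]]' 10
python3 -m crank '[[[0,0,0,0,0,0,100],[0,0,0,0,-0.02,0,100],[0,0,0,0,-0.04,0,100],[0,0,0,0,-0.04,0,100],[0,0,0,0,-0.04,0,100]]]' 10
python3 -c "
from h import *
show([.33,.45,.2])"
```

```text
time: 73.08
position: [0.4977, -0.0196, 0.0505]
tool_rot: [-0.042, -0.706, 0.706, 0.04]
ft_force: [0.2, 0.2, -1.8]
grip_width: 0.0135
time: 73.7
position: [0.4776, -0.0172, 0.0417]
tool_rot: [-0.041, -0.706, 0.706, 0.041]
ft_force: [0.1, -0.5, -2.0]
grip_width: 0.0138
time: 74.32
position: [0.4771, -0.0171, 0.04]
tool_rot: [-0.041, -0.706, 0.706, 0.041]
ft_force: [-0.1, -0.3, -0.8]
grip_width: 0.0139
t 74.33 pos [ 0.4771 -0.0171  0.04  ] yawx 173.36 tilt y [ 0.0001 -0.     -1.    ] F [-0.1398 -0.3008 -0.8472] w 0.0139
time: 74.95
position: [0.4771, -0.017, 0.04]
tool_rot: [-0.041, -0.706, 0.706, 0.041]
ft_force: [-0.3, 0.8, 0.6]
grip_width: 0.0401
time: 75.58
position: [0.4767, -0.0169, 0.1811]
tool_rot: [0.041, 0.706, -0.706, -0.041]
ft_force: [1.7, 0.1, 0.3]
grip_width: 0.0847
t 75.58 pos [ 0.4767 -0.0169  0.1811] yawx 173.35 tilt y [-0.0003  0.0001 -1.    ] F [1.7301 0.1206 0.2884] w 0.0847
delta tool [ 0.1998 -0.0188 -0.4468]
```

```bash

python3 -m crank '[[[0,0,0,0.01,0,0.045,100],[0,0,0,0.01,0,0.045,100],[0,0,0,0.012,0,0.045,100],[0,0,0,0.012,0,0.045,100],[0,0,0,0.012,0,0.045,100]]]' 10
python3 -m crank '[[[0,0,0,0.012,0,0.045,100],[0,0,0,0.012,0,0.045,100],[0,0,0,0.012,0,0.045,100],[0,0,0,0.012,0,0.045,100],[0,0,0,0,0,0,100]]]' 10
python3 - <<'E'
from h import *
show()
p=snap('top','top_g.png'); crop(p['img'],185,260,280,360,9,'m4.png'); a=p['img']
crop(a,135,195,285,355,10,'k7.png'); crop(a,175,220,180,270,8.5,'t16.png')
p=snap('scene','scene_g.png')
E
```

```text
time: 76.2
position: [0.3946, -0.2353, 0.18]
tool_rot: [-0.041, -0.706, 0.706, 0.041]
ft_force: [-0.6, -0.4, 0.0]
grip_width: 0.0873
time: 76.82
position: [0.326, -0.4109, 0.18]
tool_rot: [-0.043, -0.705, 0.707, 0.042]
ft_force: [1.0, -0.1, -0.8]
grip_width: 0.0871
t 76.83 pos [ 0.326  -0.4109  0.18  ] yawx 173.11 tilt y [ 0.0009 -0.0027 -1.    ] F [ 1.0169 -0.0583 -0.7613] w 0.0871
```

View pics/m4.png

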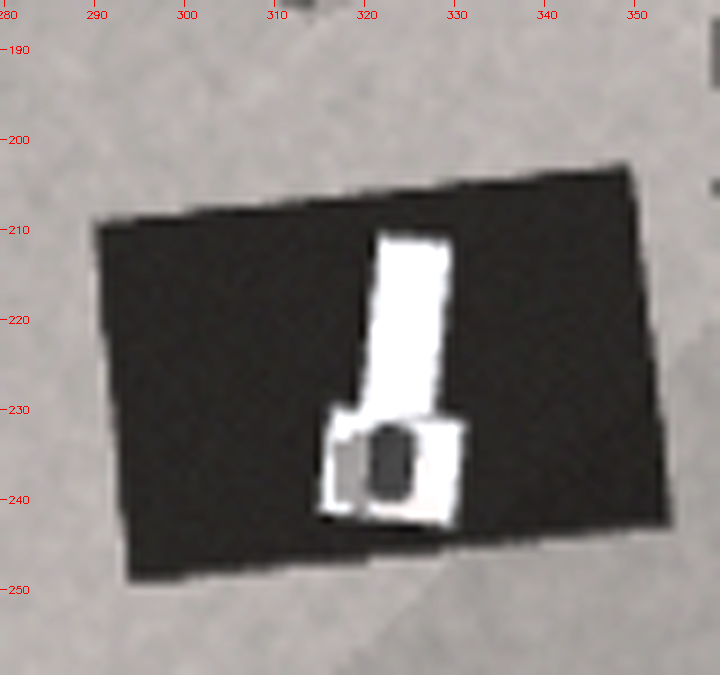

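View pics/top_g.png

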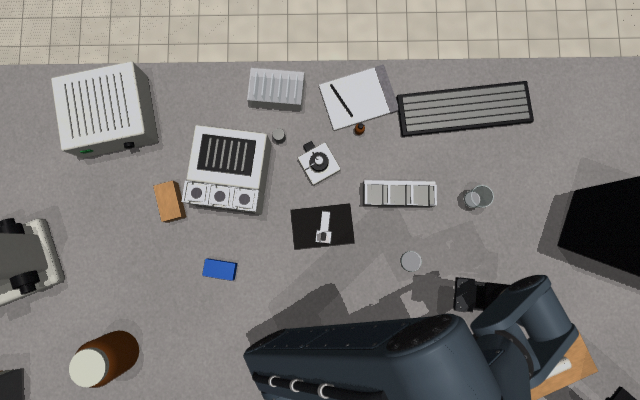

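View pics/k7.png

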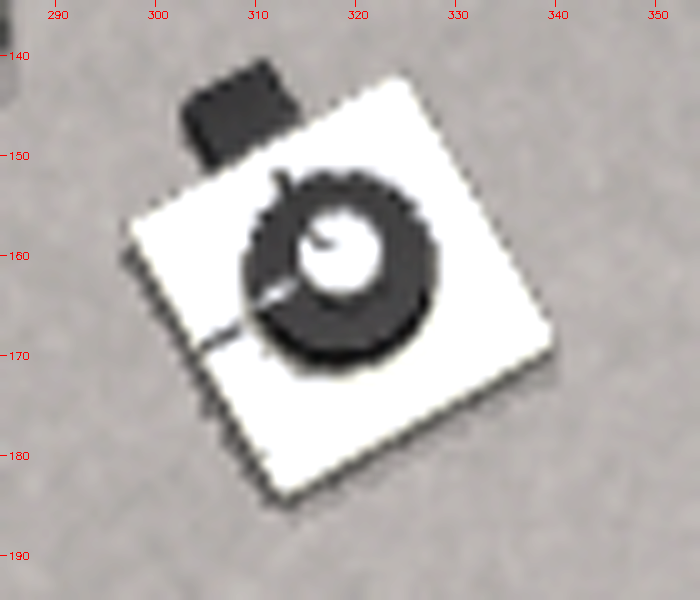

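View pics/t16.png

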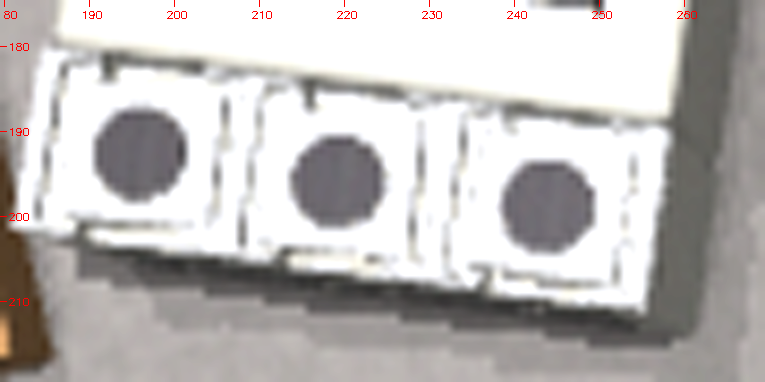

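View pics/scene_g.png

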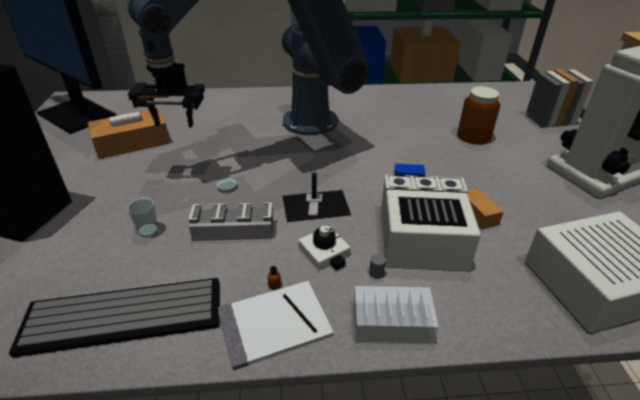

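```bash
python3 -m crank '[[[0,0,0,0,0,0,100],[0,0,0,0,0,0,100],[0,0,0,0,0,0,100],[0,0,0,0,0,0,100],[0,0,0,0,0,0,100]]]' 10; python3 -c "
from rig import robot
print(robot.hand_in())"
```

```text
time: 77.55
position: [0.327, -0.4072, 0.18]
tool_rot: [-0.041, -0.706, 0.706, 0.041]
ft_force: [-0.7, 0.1, 0.3]
grip_width: 0.0871
the job is handed in; nothing more can be done
None
```

I turned the outer knob fully clockwise to its stop and moved all three plates from the rack into the stand's pockets with the lifter. Then I set the lifter on its mat and turned the outer knob 86° back onto the long viewing mark. The job was handed in at about 78 s of the 210 s allowed.

**Plates:** the top camera shows all three lying flat, each within about 2 mm of its pocket centre. The rack is empty.

**Knobs:** the pointer lines up with the long viewing mark. The inner knob's dark line looks unchanged in every picture from start to finish.

**Lifter:** it was knocked forward while I was at the knob, and its tip overhung the mat by about 7 mm. I picked it up and set it back after the knob was already on the viewing mark. It now stands upright, wholly on the mat.

**Forces and bystanders:** forces read between moves stayed low, about 7 N at most, and nothing showed the lifter striking the lenses. The other things on the bench appear where they were.

**Disagreement:** the scene camera read about 2 mm further toward +y than the top camera, so I placed the plates mainly by the top view.

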